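Warm the boxed rusks on the vented rack

TASK

First pull the warmer's red vent knob all the way out, then fold both carton flaps well back, past upright, and leave them so. With the vent open, lift every rusk loaf out of the carton and lay it across both bars of the warmer's raised rack, side by side and inside the guard wire; when all lie still, push the vent knob fully home. Leave the other kitchen things where they are.

Things in the scene. Friction and masses are not known exactly. Their poses are not given: they have to be found in the camera images.
- warmer: Fixed countertop food warmer, white housing 160 (x) x 300 (y) x 78 mm high; origin at the centre of its underside; its front with the red vent knob looks along its -x. A raised rack stands on it.
- rack (a point): Middle of the warmer's rack, level with the bar tops (100 mm over the table): two narrow steel bars along y at x = -30 and +30 mm, each 12 wide, 290 long. A guard wire 6 mm thick runs round at x = +-68, y = +-142 mm, its top 15 mm above the bars. Four loaves fit side by side, long side along x, e.g. at y = -93, -31, 31, 93 mm. Axes as the warmer's.
- vent (a joint): Vent slide of the warmer: 0 = pushed fully home (vent shut), 0.045 m = pulled fully out towards the warmer's -x (vent open). An over-centre detent of about 6 N snaps it to whichever end is nearer and holds it there.
- vent_knob (a point): Centre of the red knob on the vent slide: a cylinder 34 mm in diameter, 27 mm long, axis along the warmer's x, on a 12 mm steel shaft. It stands 48 mm above the table, 50 mm in front of the housing when home, 95 mm when out; can be pinched from above across the warmer's y.
- carton: Fixed cardboard carton with two top flaps, 250 (x) x 210 (y) x 65 mm high, walls 5 mm, origin at the centre of its underside. Inner floor 14 mm up; ribs on it 6 mm high along x at y = 0 (22 wide) and +-64 mm (6 wide). Loaves lie along x at about x = +-58, y = +-37 mm.
- flap_l (a joint): Flap hinged on the carton's +y rim: 0 = closed flat, 1.57 = upright, up to 2.7 rad folded back outward. The stiff crease stays where it is left.
- flap_l_hinge (a point): Middle of the +y flap's hinge line, along the carton's x, 65 mm above the table. The flap is 246 mm long, reaches 98 mm from the hinge towards the carton's middle and is 3 mm thick.
- flap_l_tab (a point): Centre of the red pull tab standing up on the +y flap: 40 mm along the hinge, 10 mm thick, 26 mm high, 85 mm from the hinge line, this point 16 mm above the flap's underside, at carton x = -55 mm.
- flap_r (a joint): Flap hinged on the carton's -y rim: 0 = closed flat, 1.57 = upright, up to 2.7 rad folded back outward. The stiff crease stays where it is left.
- flap_r_hinge (a point): Middle of the -y flap's hinge line, along the carton's x, 65 mm above the table; same flap size as the other.
- flap_r_tab (a point): Centre of the red pull tab on the -y flap, same size as the other, 85 mm from the hinge line, 16 mm above the flap's underside, at carton x = +55 mm.
- loaf1: Crisp golden rusk loaf with cream bands, a bar 100 (its x) x 36 x 36 mm, about 120 g; origin at its centre. Starts lying in the carton under the flaps; two to four loaves are present. Any of its four long sides may be down.
- loaf2: Crisp golden rusk loaf with cream bands, a bar 100 (its x) x 36 x 36 mm, about 120 g; origin at its centre. Starts lying in the carton under the flaps; two to four loaves are present. Any of its four long sides may be down.
- loaf3: Crisp golden rusk loaf with cream bands, a bar 100 (its x) x 36 x 36 mm, about 120 g; origin at its centre. Starts lying in the carton under the flaps; two to four loaves are present. Any of its four long sides may be down.
- loaf4: Crisp golden rusk loaf with cream bands, a bar 100 (its x) x 36 x 36 mm, about 120 g; origin at its centre. Starts lying in the carton under the flaps; two to four loaves are present. Any of its four long sides may be down.
- spice_jar: Small spice jar with red lid, 40 mm wide, 60 mm high, between the carton and warmer; a bystander, to be left alone. Origin at the centre of its underside.
- jam_jar: Jam jar with brass lid, 68 mm wide, 100 mm high, at the back; a bystander, to be left alone. Origin at the centre of its underside.
- mug: Blue mug, 80 mm wide, 90 mm high, at the back; a bystander, to be left alone. Origin at the centre of its underside.
- bowl: White bowl, 110 mm wide, 50 mm high, near the robot on its left; a bystander, to be left alone. Origin at the centre of its underside.
- spatula: Spatula 240 mm long lying flat near the robot on its right; a bystander, to be left alone. Origin at the centre of its underside.
- tea_tin: Green tea tin 70 x 100 x 80 mm, at the right side; a bystander, to be left alone. Origin at the centre of its underside.
- rolling_pin: Wooden rolling pin, 44 mm thick, 220 mm long, lying at the left side; a bystander, to be left alone. Origin at the centre of its underside.

How it is judged:
By the outcome, as a careful person would: the job done as asked, in the order asked, and still so for the second after the job is handed in, with the robot touching nothing.
Of loaf1, loaf2, loaf3, loaf4 only 2 to 4 are there at a start; the rules pass over those that are not, and their reading is None.
At some moment in a run one of loaf1, loaf2, loaf3, loaf4 may be knocked a few centimetres aside while the robot is not near it.
It also fails if it takes over 210 s, if anything falls off the work surface, if the arm or the gripper's body presses on something with over 40 N, if the wrist force passes 120 N, or if a joint passes its speed limit or range.

ROBOT

A 7-joint arm with a two-finger parallel gripper is mounted at the origin on the work surface. World frame = base frame: x ahead of the robot, y to its left, z up, the work surface at z = 0. Lengths are in m, angles in rad, forces in N, time in s.
With the tool pointing down it reaches from about 0.425 to 0.875 m from the base axis. Payload 4.7 kg.
Tool frame: the origin (TCP) lies between the finger pads; the fingertips stand 25 mm ahead of it and the grasp point (between the pads) lies 6 mm ahead of it; z points along the fingers, y is the direction in which the jaws open and shut (so a half turn about z gives the same grasp; the last joint's range is limited). The gripper opens to 87 mm and grips with 3 to 60 N. Pads are 19 mm wide; open, the fingers measure 117 mm over their backs; the gripper's body (75 mm by 190 mm) begins 51 mm behind the grasp point.
Start: joints at [1.282, 0.321, -0.07, 1.45, 0.023, 1.371, -0.057], TCP at [0.194, -0.62, 0.225] pointing down, gripper open.
Joint ranges: [-2.86, 2.86], [-0.3, 2.09], [-1.38, 1.24], [0.06, 2.45], [-1.56, 4.7], [0.09, 2.05], [-2.69, 2.69]. Speed limits (rad/s): [2.57, 2.57, 3.14, 3.14, 3.14, 3.14, 3.14].

INTERFACE

Orientations are given as a rotation vector (axis times angle).
In Python, from bench import * gives the robot as it stands.
- The arm moves only by the tool send_rows, never from a script. Its arguments are lists of equal length, an entry for each row: "rotation": the turn, a rotation vector about the tool's x, y, z in degrees, a list of three; "slide": the shift along the tool's x, y, z in mm, a list of three; "fingers": the gripper command: -1 is fully open, 1 is shut, values between are in proportion. In form: {"rotation": [[wx, wy, wz], ...], "slide": [[tx, ty, tz], ...], "fingers": [fingers, ...]}. A call has 1 to 12 rows; each row is the pose to reach, as a shift and turn from the pose commanded when the call began, along the tool's axes at that moment; what a row does not reach only later rows make up. A row lasts 1/10 s, in which the tool goes at most 50 mm and 8.59 degrees, less where a joint would pass 70% of its speed; a pose out of reach is approached as far as the arm can. A call with a gripper value outside its range is refused whole. The fingers move at their own pace and stop on an object; "force" is the grip in N (left out, the last holds). Time passes only in rows, so rows that repeat a pose let the fingers close. It gives the time, the measured TCP pose, the force and the opening at its end, in the units of the state.
- get_state(): the state, without advancing time (a new reading comes with each control period).
- get_image(name): name is "scene" or "top"; returns the picture (480x640x3 uint8, red, green, blue); there is no depth.
- camera_model(name): a dict with "intrinsics" (3x3 intrinsics, pixels), "rvec" (rotation vector, rad) and "tvec" (3), from world to camera coordinates, as OpenCV has them. Camera axes: x right, y down, z forward; pixel columns grow to the right and rows downward; lengths in m; the calibration is good to about 2 mm. A picture is of the moment at which its call begins. camera_model takes no time and is no camera call.
- close_job(): hands the job in, once; it reports no verdict.
The state is a dict: "time": time; "joint_positions": joint angles; "qd": joint speeds; "joint_torque": joint torques, N m; "position": TCP position; "tool_rot": TCP orientation; "ft_force": force on the tool from outside, world axes, zero at the start; "torque": the same for the moment, N m; "grip_width": opening from 0.0 (shut) to 1.0 (fully open).
Only numpy, scipy, OpenCV 4.12 (cv2) and the standard library are available. Lean on these libraries where they do the work, as an engineer would, in place of code of your own. Each camera call takes 0.05 s, during which the arm holds its last target.

## Working session

There is one attempt and no reset: what is moved stays moved. The work goes in short steps, Python scripts to look and compute and a tool call to move; the robot and the scene stay as the last step left them, time stands still between calls to the robot, and variables do not carry over. Pictures are saved under pics/ and viewed, and the job is handed in when it is done.

Besides the shell and the picture viewer there is one more tool, called after "Call:" as name(argument=value, ...) on one line, values as JSON. send_rows: Moves the arm, as the interface text tells. Its arguments: {"type":"object","properties":{"rotation":{"type":"array"},"slide":{"type":"array"},"fingers":{"type":"array"},"force":{"type":"number"}},"required":["rotation","slide","fingers"]}

```bash
ls; mkdir -p pics; python3 - <<'E'
from bench import *
import cv2
s=get_state(); print(s)
for n in("scene","top"):
    im=get_image(n); cv2.imwrite(f"pics/{n}0.png",im[:,:,::-1]); print(n,camera_model(n))
E
```

```text
pics
{'time': 0.0, 'joint_positions': array([ 1.28212738,  0.321809  , -0.0700895 ,  1.45165525,  0.02259673,
        1.3707978 , -0.05692872]), 'qd': array([-1.02160313e-03, -1.41598726e-04,  7.03313076e-05,  9.13654900e-04,
        1.65234379e-03,  8.20245226e-04, -1.80120079e-03]), 'joint_torque': array([-2.76991696e-04, -4.91295326e+01, -4.04038550e-01, -3.12532139e+01,
       -6.40063081e-02,  4.35277924e-02,  1.67556700e-04]), 'position': array([ 0.19360237, -0.61993245,  0.22438055]), 'tool_rot': array([-3.10383829e+00, -4.73503936e-01,  5.89534324e-04]), 'ft_force': array([ 0.80604031, -0.07629805, -1.14635897]), 'torque': array([ 0.04722368, -0.02249298, -0.00902358]), 'grip_width': 0.9955756336847039}
scene {'intrinsics': array([[456.75662694,   0.        , 318.1452367 ],
       [  0.        , 456.75662694, 240.20246789],
       [  0.        ,   0.        ,   1.        ]]), 'rvec': array([ 2.14692049,  0.54809586, -0.29408377]), 'tvec': array([-0.46808892, -0.06859408,  1.44104055])}
top {'intrinsics': array([[522.16979164,   0.        , 314.95831832],
       [  0.        , 522.16979164, 241.59151642],
       [  0.        ,   0.        ,   1.        ]]), 'rvec': array([ 2.18794965, -2.15601837,  0.13424142]), 'tvec': array([-0.00695076,  0.51919994,  1.63325643])}
```

View pics/scene0.png

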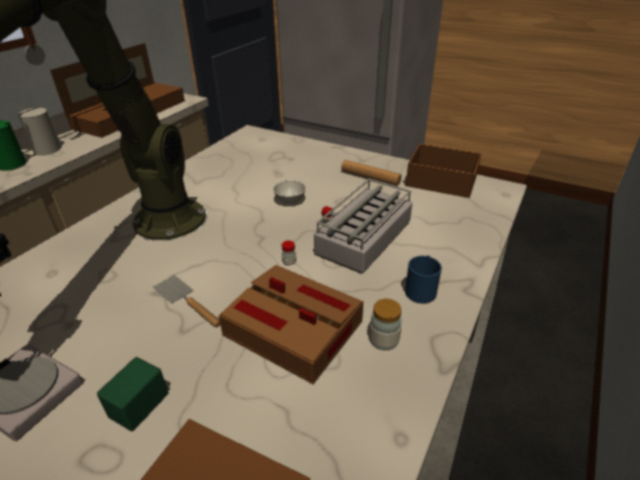

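View pics/top0.png

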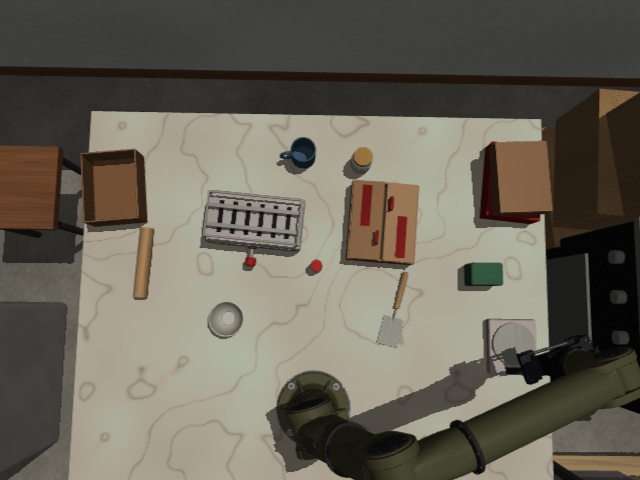

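The scene view shows the carton at about (292,320) and the warmer at (363,225). In the top view the carton is at (383,222), the warmer at (253,220), the knob at (250,262) and the spice jar at (316,266).

```bash
cat > h.py <<'E'
from bench import *
import cv2, numpy as np
from scipy.spatial.transform import Rotation as R
def ray(n,u,v,z):
    c=camera_model(n);Rm=cv2.Rodrigues(c["rvec"])[0];K=c["intrinsics"];t=c["tvec"]
    d=Rm.T@np.linalg.inv(K)@np.array([u,v,1.]);o=-Rm.T@t
    return o+d*(z-o[2])/d[2]
def proj(n,p):
    c=camera_model(n)
    return cv2.projectPoints(np.array([p],float),c["rvec"],c["tvec"],c["intrinsics"],None)[0].ravel()
def crop(n,im,x0,y0,x1,y1,f,name):
    o=cv2.resize(im[y0:y1,x0:x1,::-1],None,fx=f,fy=f,interpolation=cv2.INTER_CUBIC);cv2.imwrite("pics/"+name,o)
E
python3 - <<'E'
from h import *
a=get_image("top")
crop("top",a,190,170,430,290,3.3,"t1.png")
hsv=cv2.cvtColor(a,cv2.COLOR_RGB2HSV)
m=(((hsv[...,0]<8)|(hsv[...,0]>172))&(hsv[...,1]>150)&(hsv[...,2]>70)).astype(np.uint8)
n,l,st,ce=cv2.connectedComponentsWithStats(m)
for i in range(1,n):
    if st[i,4]>15: print(st[i],ce[i])
E
```

```text
[360 184  12  42 386] [365.81088083 205.11917098]
[390 196   4  13  37] [391.51351351 202.32432432]
[395 216  12  42 386] [400.67875648 236.81606218]
[527 217  13   4  29] [534.20689655 218.68965517]
[375 230   4  13  44] [376.36363636 235.77272727]
[245 257  11   9  80] [249.975  261.2875]
[311 260  11  11  97] [316.05154639 265.22680412]
```

View pics/t1.png

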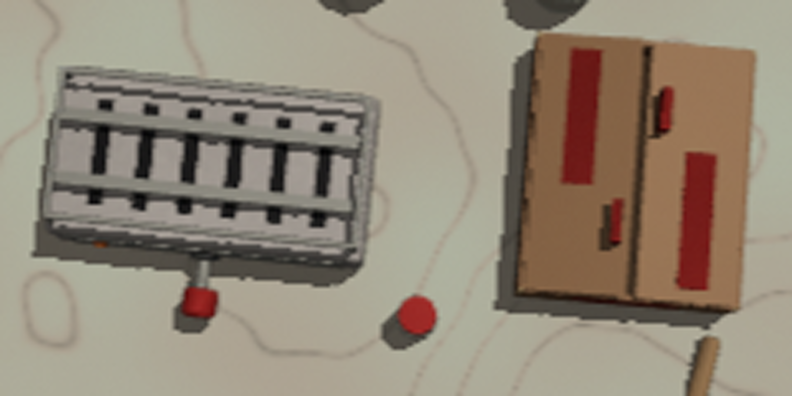

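```bash
python3 - <<'E'
from h import *
def t(u,v,z): return ray("top",190+u/3.3-.35,170+v/3.3-.35,z)
P=[t(*p,.067) for p in[(538,33),(756,50),(740,310),(518,293)]]
for p in P: print(p.round(4))
c=sum(P)/4; print("carton",c.round(4))
ax=(P[0]+P[1]-P[2]-P[3])/2; ay=(P[0]+P[3]-P[1]-P[2])/2
print(np.linalg.norm(ax),np.linalg.norm(ay),np.degrees(np.arctan2(ax[1],ax[0])),np.degrees(np.arctan2(-ay[0],ay[1])))
print("bars")
B=[t(*p,.1) for p in[(60,120),(358,140),(352,208),(50,180)]]
for p in B: print(p.round(4))
print("rack",sum(B)/4, [np.linalg.norm(B[i]-B[(i+1)%4]) for i in range(4)])
for i,j in((0,1),(3,2)):
    d=B[i]-B[j];print(np.degrees(np.arctan2(-d[0],d[1])))
print("guard")
G=[t(*p,.115) for p in[(58,67),(380,99),(361,262),(45,220)]]
for p in G: print(p.round(4))
print("knob",ray("top",249.97,261.29,.055))
for q in((391.5,202.3),(376.4,235.8)): print("tab",ray("top",*q,.088).round(4))
print("spice",ray("top",316,265.2,.06))
E
```

```text
[ 0.7133 -0.115   0.067 ]
[ 0.7003 -0.3237  0.067 ]
[ 0.4511 -0.3067  0.067 ]
[ 0.464  -0.0977  0.067 ]
carton [ 0.5822 -0.2108  0.067 ]
0.2498015208525931 0.2092756138017329 -3.941603502858212 -3.5364196361778726
bars
[0.6157 0.3307 0.1   ]
[0.6015 0.0544 0.1   ]
[0.5378 0.0589 0.1   ]
[0.5595 0.3379 0.1   ]
rack [0.57862924 0.19546694 0.1       ] [np.float64(0.2766403824654447), np.float64(0.06381446774107025), np.float64(0.27985015431697247), np.float64(0.05670251288476287)]
-2.947550071942875
-4.4346338741515
guard
[0.6625 0.3314 0.115 ]
[0.6376 0.0345 0.115 ]
[0.4864 0.0494 0.115 ]
[0.5205 0.3381 0.115 ]
knob [0.45152135 0.20243955 0.055     ]
tab [ 0.6389 -0.2341  0.088 ]
tab [ 0.5336 -0.1873  0.088 ]
spice [ 0.4420716  -0.00314431  0.06      ]
```

```bash
python3 - <<'E'
from h import *
a=get_image("scene")
crop("s",a,210,165,430,385,2.7,"s1.png")
a=get_image("top")
crop("s",a,195,180,315,275,6,"t2.png")
E
```

```text
(no output)
```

View pics/s1.png

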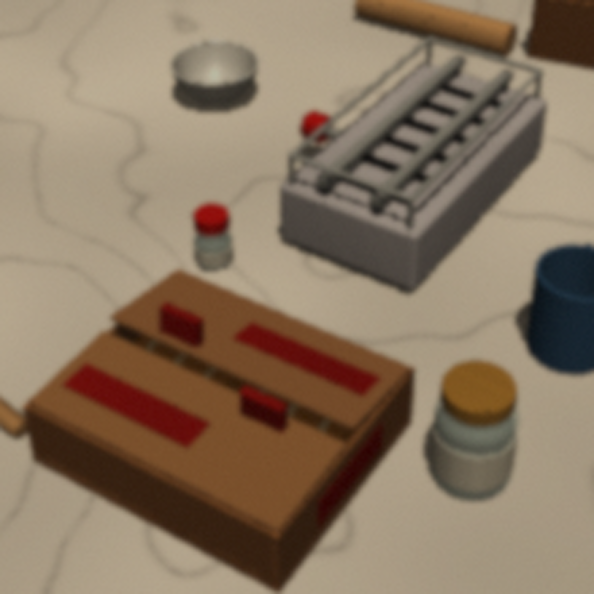

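View pics/t2.png

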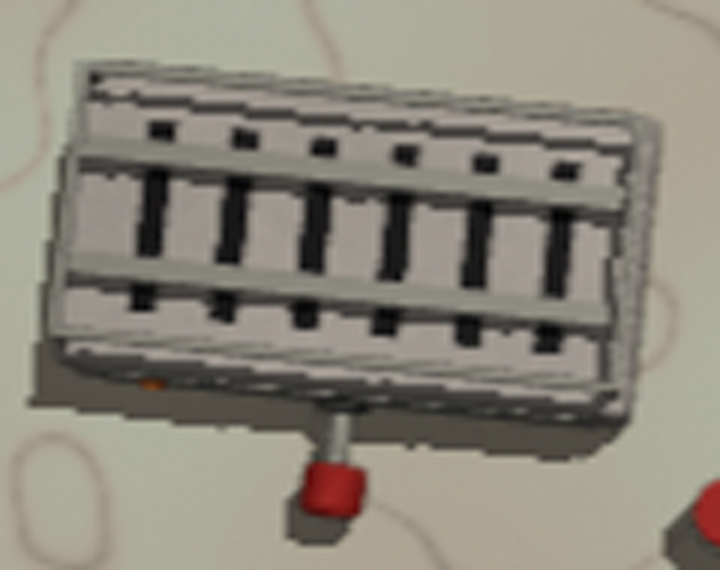

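```bash
python3 - <<'E'
from h import *
def t(u,v,z): return ray("top",195+u/6-.42,180+v/6-.42,z)
B=[t(*p,.1) for p in[(80,155),(620,200),(610,315),(68,270)]]
for p in B: print(p.round(4))
print("rack",(sum(B)/4).round(4))
for i,j in((0,1),(3,2)):
    d=B[i]-B[j];print(np.linalg.norm(d),np.degrees(np.arctan2(-d[0],d[1])))
G=[t(*p,.115) for p in[(80,67),(655,125),(628,415),(55,330)]]
for p in G: print(p.round(4))
for i,j in((0,1),(3,2)):
    d=G[i]-G[j];print(np.linalg.norm(d),np.degrees(np.arctan2(-d[0],d[1])))
a=get_image("scene")
hsv=cv2.cvtColor(a,cv2.COLOR_RGB2HSV)
m=(((hsv[...,0]<8)|(hsv[...,0]>172))&(hsv[...,1]>130)&(hsv[...,2]>60)).astype(np.uint8)
n,l,st,ce=cv2.connectedComponentsWithStats(m)
for i in range(1,n):
    if st[i,4]>15: print(st[i],ce[i])
print(proj("scene",[.4495,.204,.048]),proj("top",[.4495,.204,.048]))
s=get_state();print(R.from_rotvec(s['tool_rot']).as_matrix().round(3))
E
```

```text
[0.6176 0.3305 0.1   ]
[0.5989 0.0551 0.1   ]
[0.5397 0.0591 0.1   ]
[0.5583 0.3345 0.1   ]
rack [0.5786 0.1948 0.1   ]
0.2760945602992992 -3.88355770366678
0.27598023542628813 -3.8790261200029477
[0.6601 0.3292 0.115 ]
[0.6352 0.0377 0.115 ]
[0.4874 0.0488 0.115 ]
[0.5258 0.3369 0.115 ]
0.2925959017238789 -4.885682134600585
0.29059729950987523 -7.597553770434015
[322 206  10   9  54] [325.64814815 209.87037037]
[282 240  13  12 123] [287.89430894 245.69105691]
[270 277  15  16 160] [276.725   284.54375]
[297 285  53  26 444] [323.47972973 297.40765766]
[234 300  53  30 585] [260.33162393 314.55555556]
[299 308  17  10  94] [306.82978723 312.5       ]
[325.90365527 210.77618711] [249.69528624 262.08774979]
[[ 0.955  0.298 -0.   ]
 [ 0.298 -0.954  0.001]
 [-0.    -0.001 -1.   ]]
```

```bash
cat >> h.py <<'E'
def rot(yaw,roll=0,pitch=0):
    # tool down; tool x at heading yaw (deg). roll about tool x, pitch about tool y
    return R.from_euler('z',yaw,degrees=True)*R.from_euler('x',180,degrees=True)*R.from_euler('XY',[roll,pitch],degrees=True)
def go(*ts):
    s=get_state();R0=R.from_rotvec(s['tool_rot']);p0=s['position']
    print("at",p0.round(4),"t",round(s['time'],2),"grip",round(s['grip_width']*87,1),"F",s['ft_force'].round(1),"q7",s['joint_positions'].round(2))
    for t in ts:
        d=R0.inv().apply(np.array(t[0])-p0)*1000
        rv=np.degrees((R0.inv()*rot(*t[1:])).as_rotvec())
        print("slide",d.round(1),"rot",rv.round(1),"rows",np.linalg.norm(d)/50,np.linalg.norm(rv)/8.59)
E
python3 -c "
from h import *
go(([.5,-.3,.25],-3.9),([.4495,.204,.2],-3.9))"
```

```text
at [ 0.1937 -0.6203  0.2251] t 0.3 grip 87.0 F [-0.1  0.1 -0.1] q7 [ 1.28  0.32 -0.07  1.45  0.02  1.37 -0.06]
slide [ 387.8 -214.4  -24.8] rot [-0.   0.  21.3] rows 8.877022588357216 2.4738276174581566
slide [ 489.9 -710.5   25.5] rot [-0.   0.  21.3] rows 17.268525219144518 2.4738276174581566
```

Call:
send_rows(rotation=[[0,0,5],[0,0,10],[0,0,16],[0,0,21.3],[0,0,21.3],[0,0,21.3],[0,0,21.3],[0,0,21.3],[0,0,21.3],[0,0,21.3]], slide=[[40,-22,-5],[85,-45,-10],[130,-70,-15],[175,-95,-20],[220,-120,-25],[265,-145,-25],[310,-170,-25],[350,-195,-25],[388,-214,-25],[388,-214,-25]], fingers=[-1,-1,-1,-1,-1,-1,-1,-1,-1,-1])

```text
time: 1.3
position: [0.506, -0.2919, 0.2507]
tool_rot: [-3.136, 0.087, -0.005]
ft_force: [-0.4, -0.1, -1.1]
grip_width: 0.999
```

```bash
python3 -c "
from h import *
go(([.4495,.204,.15],-3.9),([.4495,.204,.056],-3.9))"
```

```text
at [ 0.506  -0.2919  0.2507] t 1.3 grip 86.9 F [-0.4 -0.1 -1.1] q7 [ 0.77  0.19 -0.33  1.58  0.06  1.39 -1.19]
slide [ -84.4 -491.6  102.5] rot [-0.2 -0.2  0.7] rows 10.18345782748698 0.08945430685806546
slide [ -84.7 -491.2  196.5] rot [-0.2 -0.2  0.7] rows 10.71487937558553 0.08945430685806546
```

Call:
send_rows(rotation=[[0,0,0],[0,0,0],[0,0,0],[0,0,0],[0,0,0],[0,0,0],[0,0,0.7],[0,0,0.7],[0,0,0.7],[0,0,0.7],[0,0,0.7],[0,0,0.7]], slide=[[-8,-49,5],[-16,-98,10],[-25,-147,20],[-33,-195,30],[-42,-244,40],[-50,-293,50],[-58,-342,60],[-67,-390,70],[-75,-438,85],[-84,-480,100],[-84.5,-491.5,102],[-84.5,-491.5,102]], fingers=[-1,-1,-1,-1,-1,-1,-1,-1,-1,-1,-1,-1])

```text
time: 2.5
position: [0.4488, 0.198, 0.148]
tool_rot: [-3.139, 0.119, 0.002]
ft_force: [-0.6, -1.3, 0.1]
grip_width: 1.0
```

```bash
python3 -c "
from h import *
go(([.4495,.204,.056],-3.9))
a=get_image('top');crop('s',a,195,180,315,275,6,'t3.png')"
```

```text
at [0.4488 0.198  0.148 ] t 2.5 grip 87.0 F [-0.6 -1.3  0.1] q7 [ 0.29  0.09 -0.79  1.91  0.07  1.17 -2.17]
slide [ 0.3 -5.9 92. ] rot [-0.   0.1 -0.5] rows 1.844431369357813 0.053138977112712926
```

View pics/t3.png

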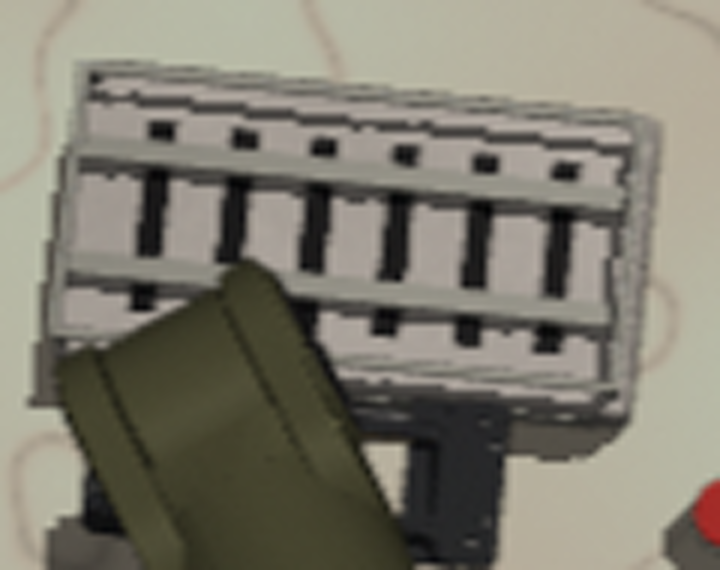

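Call:
send_rows(rotation=[[0,0,-0.5],[0,0,-0.5],[0,0,-0.5],[0,0,-0.5],[0,0,-0.5],[0,0,-0.5]], slide=[[0,-3,10],[0,-3,35],[0,-3,60],[0,-3,80],[0,-3,92],[0,-3,92]], fingers=[-1,-1,-1,-1,-1,-1])

```text
time: 3.15
position: [0.4493, 0.197, 0.0548]
tool_rot: [3.138, -0.117, -0.005]
ft_force: [-0.2, 0.3, -0.0]
grip_width: 1.002
```

Call:
send_rows(rotation=[[0,0,0],[0,0,0],[0,0,0],[0,0,0],[0,0,0],[0,0,0],[0,0,0],[0,0,0]], slide=[[0,0,0],[0,0,0],[0,0,0],[0,0,0],[0,0,0],[0,0,0],[0,0,0],[0,0,0]], fingers=[0.2,0.4,1,1,1,1,1,1], force=25)

```text
time: 3.95
position: [0.4505, 0.2032, 0.0568]
tool_rot: [-3.132, 0.112, -0.003]
ft_force: [1.2, 14.2, -7.2]
grip_width: 0.354
```

```bash
python3 -c "
from h import *
go(([.4495,.204,.056],-3.9))"
```

```text
at [0.4505 0.2032 0.0568] t 3.95 grip 30.8 F [ 1.2 14.2 -7.2] q7 [ 0.25  0.22 -0.78  2.    0.18  0.98 -2.26]
slide [-1.1 -0.7  0.8] rot [-0.4 -0.1 -0.2] rows 0.030966195079705695 0.05727432699184775
```

Call:
send_rows(rotation=[[0,0,0],[0,0,0],[0,0,0],[0,0,0],[0,0,0],[0,0,0],[0,0,0],[0,0,0],[0,0,0],[0,0,0]], slide=[[0,-5,0],[-6,-6,0],[-12,-6,0],[-18,-6,0],[-24,-6,0],[-30,-6,0],[-36,-6,0],[-42,-6,0],[-47,-6,0],[-47,-6,0]], fingers=[1,1,1,1,1,1,1,1,1,1])

```text
time: 4.95
position: [0.4055, 0.2076, 0.0567]
tool_rot: [-3.139, 0.114, -0.008]
ft_force: [6.2, -2.2, -4.4]
grip_width: 0.348
```

Call:
send_rows(rotation=[[0,0,0],[0,0,0],[0,0,0],[0,0,0],[0,0,0],[0,0,0],[0,0,0],[0,0,0],[0,0,0],[0,0,0]], slide=[[0,0,0],[0,0,0],[0,0,0],[0,0,0],[0,0,0],[0,0,-20],[0,0,-50],[0,0,-90],[10,20,-130],[20,50,-150]], fingers=[-1,-1,-1,-1,-1,-1,-1,-1,-1,-1])

```text
time: 5.95
position: [0.4212, 0.1587, 0.2101]
tool_rot: [-3.138, 0.107, -0.008]
ft_force: [1.4, -0.9, 0.2]
grip_width: 0.992
```

```bash
python3 -c "
from h import *
go(([.53,-.19,.2],-3.9))
a=get_image('scene');crop('s',a,260,150,430,285,4,'s2.png')"
```

```text
at [0.4212 0.1587 0.2101] t 5.95 grip 86.3 F [ 1.4 -0.9  0.2] q7 [ 0.37 -0.1  -0.73  1.92 -0.07  1.29 -1.98]
slide [132.1 340.5  10.1] rot [-0.1 -0.3  0. ] rows 7.3078556036756845 0.03614877138747878
```

View pics/s2.png

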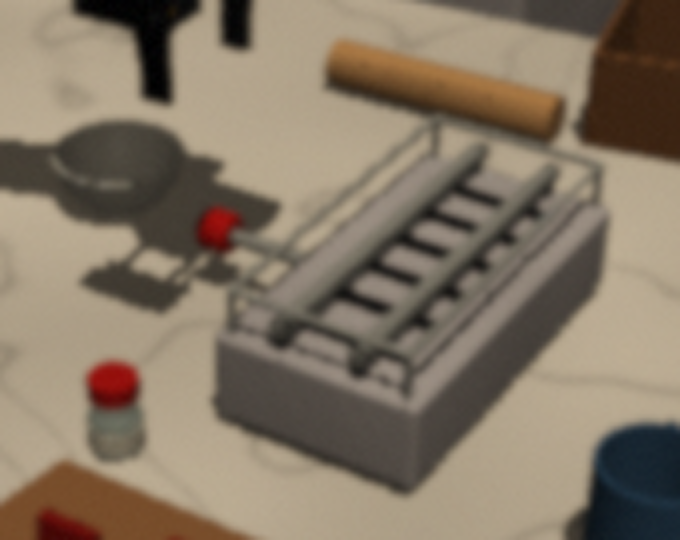

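```bash
cat >> h.py <<'E'
C=np.array([.584,-.211,0]);CY=-3.8
def cw(x,y,z): # carton mm -> world
    return C+R.from_euler('z',CY,degrees=True).apply(np.array([x,y,z])/1000)
def flapL(phi,x=-55,r=85,h=31):
    f=np.radians(phi);return (cw(x,105-r*np.cos(f)+h*np.sin(f),65+r*np.sin(f)+h*np.cos(f)),CY,-phi)
def flapR(phi,x=55,r=85,h=31):
    f=np.radians(phi);return (cw(x,-(105-r*np.cos(f)+h*np.sin(f)),65+r*np.sin(f)+h*np.cos(f)),CY,phi)
E
python3 -c "
from h import *
a=flapL(0);print(a)
go((a[0]+[0,0,.08],CY),a)"
```

```text
(array([ 0.5304464 , -0.18739891,  0.096     ]), -3.8, 0)
at [0.4242 0.1517 0.2117] t 6.0 grip 86.8 F [ 3.1 -4.7  1. ] q7 [ 0.37 -0.1  -0.72  1.92 -0.07  1.29 -1.98]
slide [131.6 329.9  37.3] rot [ 0.1 -0.5 -0.6] rows 7.142992721276131 0.08924628498408266
slide [131.  329.8 117.3] rot [ 0.1 -0.5 -0.6] rows 7.474374449509762 0.08924628498408266
```

Call:
send_rows(rotation=[[0,0,0],[0,0,0],[0,0,0],[0,0,0],[0,0,0],[0,0,0],[0,0,0],[0,0,0],[0,0,0],[0,0,0]], slide=[[15,40,5],[34,85,10],[50,130,15],[70,175,20],[88,220,25],[106,265,30],[122,305,35],[131,330,37],[131,330,37],[131,330,37]], fingers=[0,0.2,0.2,0.2,0.2,0.2,0.2,0.2,0.2,0.2])

```text
time: 7.0
position: [0.5265, -0.1816, 0.1686]
tool_rot: [-3.138, 0.115, 0.002]
ft_force: [0.1, 1.4, 0.3]
grip_width: 0.406
```

```bash
python3 -c "
from h import *
a=get_image('scene');crop('s',a,200,165,420,385,2.7,'s3.png')
go(flapL(0))"
```

```text
at [ 0.5266 -0.1805  0.169 ] t 7.05 grip 35.1 F [-0.5 -0.1  0.6] q7 [ 0.65  0.18 -0.4   1.75  0.08  1.23 -1.42]
slide [ 4.4  6.7 72.9] rot [-0.1  0.1 -0.3] rows 1.4676767959479122 0.035514782148632754
```

View pics/s3.png

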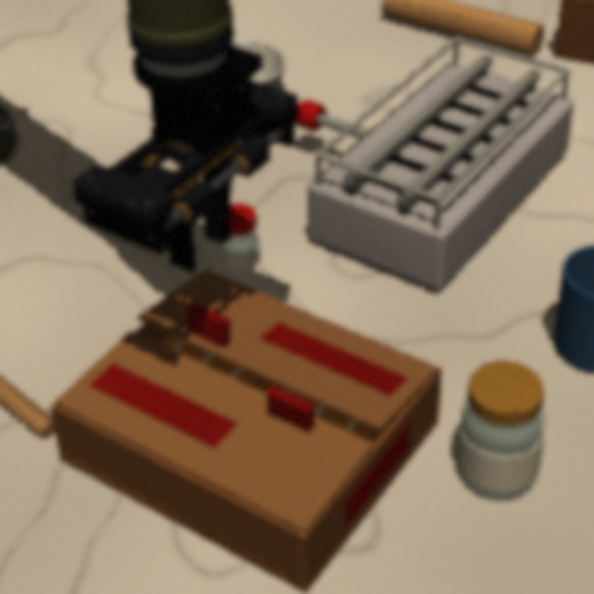

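The gripper is above the left tab, with the fingers at crop (180-220, 230) over the tab at (208,323). Descending.

Call:
send_rows(rotation=[[0,0,0],[0,0,0],[0,0,0],[0,0,0],[0,0,0],[0,0,0],[0,0,0],[0,0,0],[0,0,0],[0,0,0],[0,0,0],[0,0,0]], slide=[[4,6,0],[4,6,0],[4,6,20],[4,6,40],[4,6,60],[4,6,72],[4,6,72],[4,6,72],[4,6,72],[4,6,72],[4,6,72],[4,6,72]], fingers=[0.2,0.2,0.2,0.2,0.2,0.2,0.2,0.6,1,1,1,1], force=35)

```text
time: 8.25
position: [0.5312, -0.186, 0.0974]
tool_rot: [-3.137, 0.111, -0.002]
ft_force: [2.6, 4.9, -4.7]
grip_width: 0.112
```

```bash
python3 -c "
from h import *
go(*[flapL(p) for p in (0,8,16,24,32,40,48)])"
```

```text
at [ 0.5312 -0.186   0.0974] t 8.25 grip 9.7 F [ 2.6  4.9 -4.7] q7 [ 0.64  0.26 -0.4   1.81  0.11  1.09 -1.44]
slide [-0.7  1.5  1.4] rot [-0.1 -0.1 -0.3] rows 0.04205329419787108 0.03472378586247885
slide [ -0.7  -3.7 -10.2] rot [-8.1 -0.1 -0.3] rows 0.2166582437454092 0.9469203025708521
slide [ -0.7 -10.4 -20.8] rot [-16.1  -0.   -0.3] rows 0.46630782494825185 1.8779787672711699
slide [ -0.7 -18.6 -30.5] rot [-24.1  -0.   -0.3] rows 0.71411233526974 2.809207058065464
slide [ -0.8 -28.  -38.9] rot [-32.1   0.   -0.3] rows 0.958534126954277 3.740478333317072
slide [ -0.8 -38.5 -45.9] rot [-40.1   0.   -0.3] rows 1.1983235322376562 4.6717668826888525
slide [ -0.8 -49.8 -51.4] rot [-48.1   0.   -0.3] rows 1.432293519856669 5.6030640875162065
```

Call:
send_rows(rotation=[[-4,0,0],[-8,0,0],[-12,0,0],[-16,0,0],[-20,0,0],[-24,0,0],[-28,0,0],[-32,0,0],[-36,0,0],[-40,0,0],[-40,0,0],[-40,0,0]], slide=[[0,-2.4,-6],[0,-5,-11.6],[0,-8.3,-17],[0,-12,-22],[0,-16,-27],[0,-20,-32],[0,-25,-36],[0,-29.5,-40],[0,-35,-44],[0,-40,-47],[0,-40,-47],[0,-40,-47]], fingers=[1,1,1,1,1,1,1,1,1,1,1,1])

```text
time: 9.45
position: [0.5339, -0.1466, 0.1423]
tool_rot: [2.448, -0.086, -0.031]
ft_force: [4.3, 1.7, -12.1]
grip_width: 0.114
```

```bash
python3 -c "
from h import *
a=get_image('scene');crop('s',a,200,165,420,385,2.7,'s4.png')
go(*[flapL(p) for p in (40,48,56)])"
```

```text
at [ 0.5339 -0.1467  0.1423] t 9.5 grip 9.8 F [  5.    4.5 -13.3] q7 [ 0.18  0.3  -0.44  1.86  0.79  1.37 -2.21]
slide [-0.8  1.5 -0.2] rot [-0.4  0.1 -0.2] rows 0.03443788072114639 0.054932646402655994
slide [ -0.8  -3.7 -11.7] rot [-8.4  0.2 -0.2] rows 0.24522314082640428 0.9774858701285359
slide [ -0.9 -10.5 -22.3] rot [-16.4   0.2  -0.2] rows 0.4932605644600679 1.9085684916926957
```

View pics/s4.png

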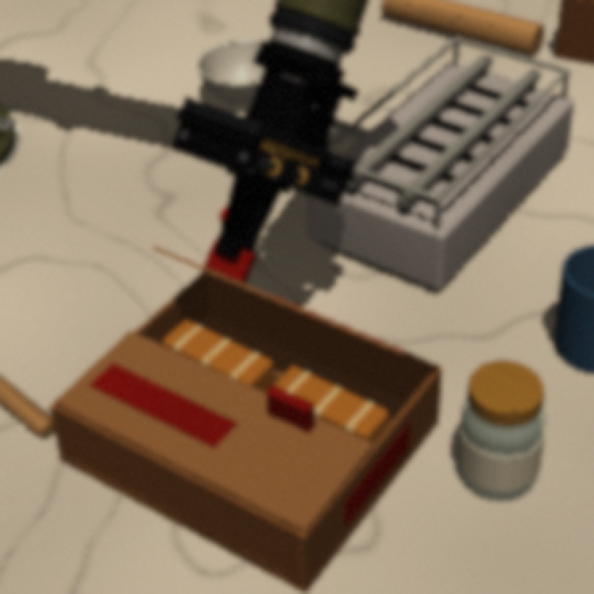

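Call:
send_rows(rotation=[[-4,0,0],[-8,0,0],[-8,0,0],[-8,0,0],[-8,0,0],[-8,0,0],[-8,0,0],[-8,0,0],[-8,0,0],[-8,0,0],[-8,0,0]], slide=[[0,-2.4,-6],[0,-5,-11.6],[0,-5,-11.6],[0,-5,-11.6],[0,-5,-11.6],[0,-5,-11.6],[0,-5,-18],[0,-5,-25],[0,-5,-45],[0,-5,-70],[0,-5,-80]], fingers=[1,1,1,0.5,0.3,0.3,0.3,0.3,0.3,0.3,0.3])

```text
time: 10.6
position: [0.5383, -0.0914, 0.2052]
tool_rot: [2.303, -0.084, -0.032]
ft_force: [0.8, -0.2, 0.1]
grip_width: 0.349
```

```bash
python3 -c "
from h import *
a=get_image('scene');crop('s',a,200,165,420,385,2.7,'s5.png')
go((cw(-30,-5,230),CY),(cw(-30,5,150),CY))"
```

```text
at [ 0.5387 -0.0908  0.2055] t 10.65 grip 30.7 F [-0.2  0.5  0.7] q7 [ 0.04  0.33 -0.47  1.77  0.85  1.6  -2.29]
slide [23.7 99.7 74.1] rot [47.9 -0.2 -0.3] rows 2.53052028952912 5.580369252506969
slide [ 23.3  33.6 120.3] rot [47.9 -0.2 -0.3] rows 2.541979116718139 5.580369252506969
```

View pics/s5.png

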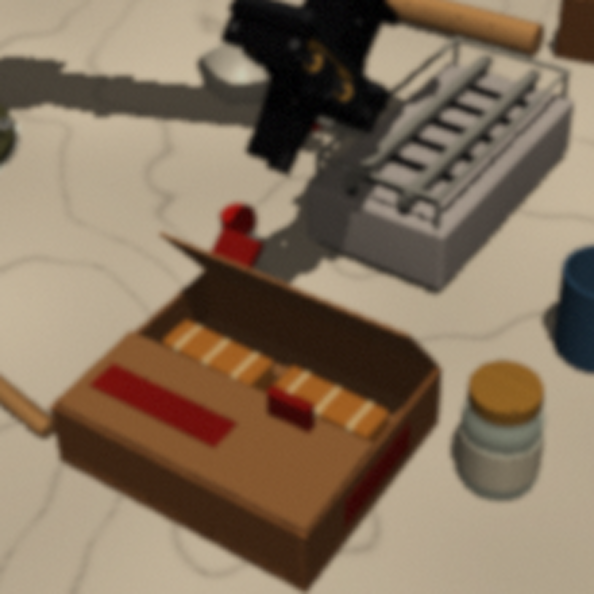

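Call:
send_rows(rotation=[[5,0,0],[10,0,0],[18,0,0],[26,0,0],[34,0,0],[42,0,0],[47.9,0,0],[47.9,0,0],[47.9,0,0],[47.9,0,0]], slide=[[0,0,-20],[0,10,-30],[5,25,-20],[10,40,0],[20,60,20],[30,80,45],[50,100,70],[53,100,74],[53,100,74],[53,100,74]], fingers=[1,1,1,1,1,1,1,1,1,1])

```text
time: 11.65
position: [0.581, -0.2169, 0.2267]
tool_rot: [3.139, -0.111, -0.002]
ft_force: [0.4, 0.8, -0.2]
grip_width: 0.005
```

```bash
python3 -c "
from h import *
go((cw(0,-5,200),CY),(cw(0,-5,130),CY),(cw(0,60,130),CY),(cw(0,105,130),CY),(cw(0,135,118),CY))"
```

```text
at [ 0.581  -0.2169  0.2267] t 11.65 grip 0.4 F [ 0.4  0.8 -0.2] q7 [ 0.58  0.28 -0.32  1.52  0.09  1.36 -1.39]
slide [ 2.7 -1.1 26.7] rot [ 0.1  0.1 -0.3] rows 0.536964503180017 0.03186694894198325
slide [ 2.8 -1.2 96.7] rot [ 0.1  0.1 -0.3] rows 1.9347592546747356 0.03186694894198325
slide [  2.5 -66.2  96.6] rot [ 0.1  0.1 -0.3] rows 2.343207133060103 0.03186694894198325
slide [   2.3 -111.2   96.6] rot [ 0.1  0.1 -0.3] rows 2.946236090902536 0.03186694894198325
slide [   2.2 -141.2  108.6] rot [ 0.1  0.1 -0.3] rows 3.5626738102562245 0.03186694894198325
```

Call:
send_rows(rotation=[[0,0,0],[0,0,0],[0,0,0],[0,0,0],[0,0,0],[0,0,0],[0,0,0],[0,0,0],[0,0,0],[0,0,0],[0,0,0],[0,0,0]], slide=[[2,-1,25],[2,-1,60],[2,-1,96],[2,-1,96],[2,-10,96],[2,-20,96],[2,-30,96],[2,-40,96],[2,-50,96],[2,-60,96],[2,-70,96],[2,-80,96]], fingers=[1,1,1,1,1,1,1,1,1,1,1,1])

```text
time: 12.85
position: [0.5891, -0.1383, 0.1312]
tool_rot: [3.138, -0.114, -0.0]
ft_force: [0.5, -1.2, -0.3]
grip_width: 0.003
```

```bash
python3 -c "
from h import *
a=get_image('scene');crop('s',a,200,165,420,385,2.7,'s6.png')
go((cw(0,105,130),CY),(cw(0,135,118),CY))"
```

```text
at [ 0.5893 -0.1356  0.1311] t 12.9 grip 0.4 F [0.7 1.6 0.7] q7 [ 0.48  0.31 -0.36  1.68  0.12  1.18 -1.55]
slide [ -0.4 -29.4   1.1] rot [-0.   0.  -0.2] rows 0.5882773805391148 0.02377774888142344
slide [ -0.5 -59.4  13.1] rot [-0.   0.  -0.2] rows 1.2164824107677648 0.02377774888142344
```

View pics/s6.png

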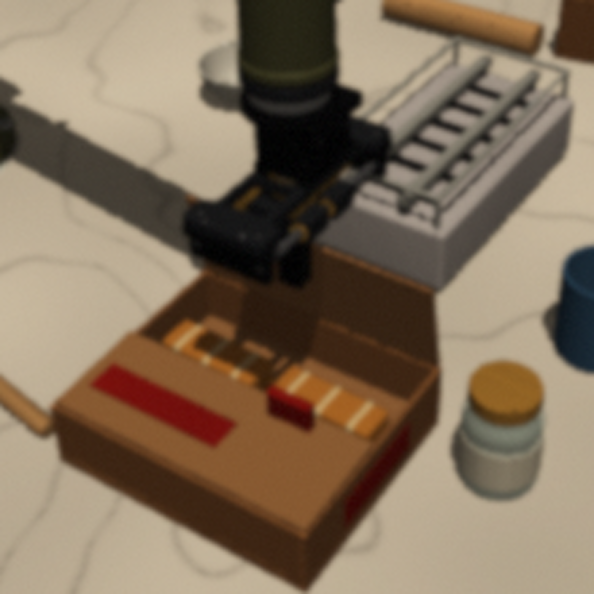

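Call:
send_rows(rotation=[[0,0,0],[0,0,0],[0,0,0],[0,0,0],[0,0,0],[0,0,0],[0,0,0],[0,0,0],[0,0,0],[0,0,0]], slide=[[0,-10,0],[0,-20,0],[0,-30,0],[0,-40,2],[0,-48,6],[0,-55,10],[0,-60,13],[0,-60,14],[0,-60,14],[0,-60,14]], fingers=[1,1,1,1,1,1,1,1,1,1])

```text
time: 13.9
position: [0.5934, -0.0799, 0.1171]
tool_rot: [3.137, -0.115, -0.0]
ft_force: [0.2, 0.0, -0.3]
grip_width: 0.007
```

Call:
send_rows(rotation=[[0,0,0],[0,0,0],[0,0,0],[0,0,0],[0,0,0],[0,0,0],[0,0,0],[0,0,0]], slide=[[0,8,-20],[0,20,-50],[0,40,-80],[0,70,-90],[10,105,-90],[20,140,-90],[30,175,-80],[40,195,-75]], fingers=[0.5,0.2,0.2,0.2,0.2,0.2,0.2,0.2])

```text
time: 14.7
position: [0.618, -0.2816, 0.1919]
tool_rot: [3.135, -0.121, -0.002]
ft_force: [-0.4, -1.1, -0.5]
grip_width: 0.397
```

```bash
python3 -c "
from h import *
a=get_image('scene');crop('s',a,200,165,420,385,2.7,'s7.png')
a=get_image('top');crop('s',a,300,150,460,300,4,'t7.png')
go(flapR(0))"
```

```text
at [ 0.6178 -0.282   0.1907] t 14.8 grip 34.5 F [-0.2 -0.6 -0.5] q7 [ 0.6   0.41 -0.28  1.41  0.12  1.34 -1.34]
slide [ 16.1 -49.1  94.5] rot [ 0.2  0.1 -0.7] rows 2.15415295742686 0.09029381263637266
```

View pics/s7.png

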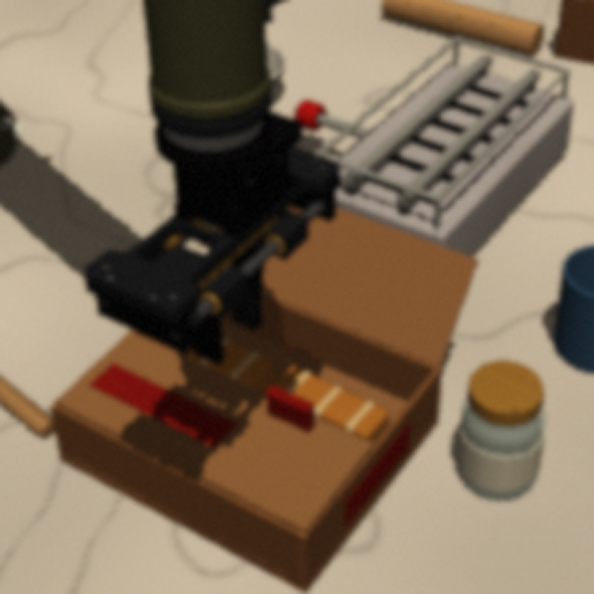

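View pics/t7.png

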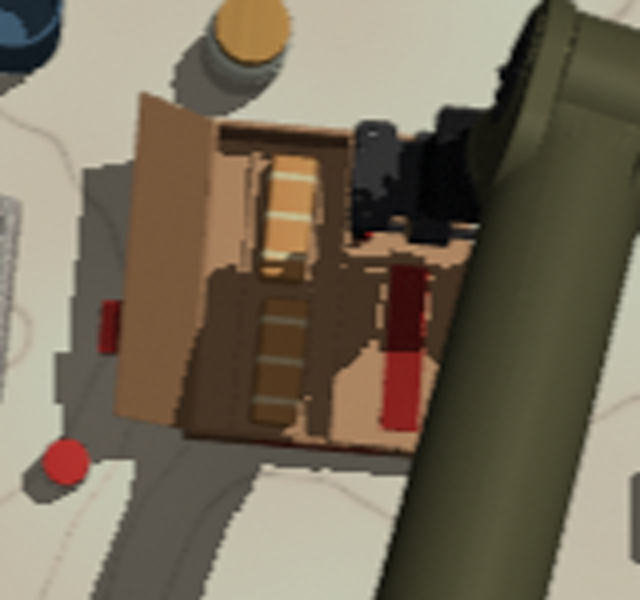

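The left flap is folded back (top crop around (160,270)), and two loaves are visible on the +y side. Now the right tab.

Call:
send_rows(rotation=[[0,0,-0.7],[0,0,-0.7],[0,0,-0.7],[0,0,-0.7],[0,0,-0.7],[0,0,-0.7]], slide=[[8,-25,10],[16,-48,20],[16,-48,30],[16,-48,30],[16,-48,30],[16,-48,30]], fingers=[0.2,0.2,0.2,0.2,0.2,0.2])

```text
time: 15.4
position: [0.6385, -0.2313, 0.1632]
tool_rot: [3.137, -0.097, 0.001]
ft_force: [0.1, -0.8, -0.2]
grip_width: 0.4
```

```bash
python3 -c "
from h import *
a=get_image('scene');crop('s',a,200,165,420,385,2.7,'s8.png')
go(flapR(0))"
```

```text
at [ 0.6385 -0.2313  0.1632] t 15.45 grip 34.9 F [-0.3  0.2  0.4] q7 [ 0.53  0.43 -0.31  1.44  0.13  1.28 -1.41]
slide [-0.8  3.2 67.2] rot [ 0.2 -0.1  0.2] rows 1.3455781910825169 0.03496432890253677
```

View pics/s8.png

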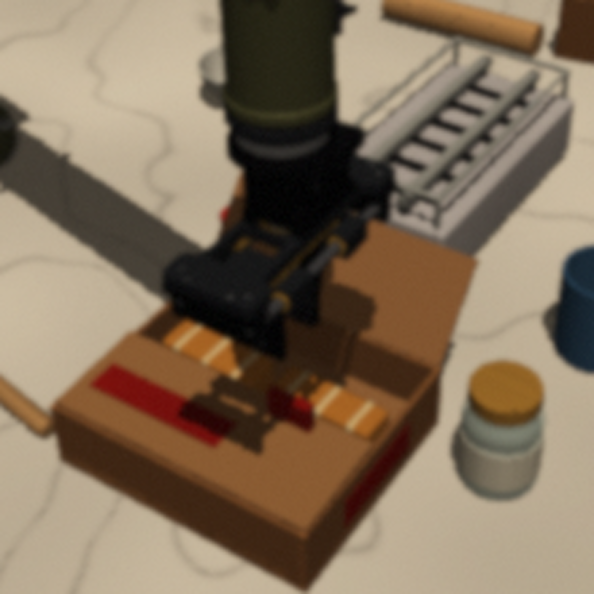

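Call:
send_rows(rotation=[[0,0,0],[0,0,0],[0,0,0],[0,0,0],[0,0,0],[0,0,0],[0,0,0],[0,0,0],[0,0,0],[0,0,0]], slide=[[0,3,10],[0,3,30],[0,3,50],[0,3,66],[0,3,66],[0,3,66],[0,3,66],[0,3,66],[0,3,66],[0,3,66]], fingers=[0.2,0.2,0.2,0.2,0.2,0.6,1,1,1,1])

```text
time: 16.45
position: [0.639, -0.2331, 0.097]
tool_rot: [3.138, -0.095, 0.002]
ft_force: [0.3, 0.4, -0.3]
grip_width: 0.104
```

```bash
python3 -c "
from h import *
go(*[flapR(p) for p in (0,8,16,24,32,40,48)])"
```

```text
at [ 0.639  -0.2331  0.097 ] t 16.45 grip 9.0 F [ 0.3  0.4 -0.3] q7 [ 0.53  0.48 -0.3   1.51  0.15  1.17 -1.42]
slide [-1.3  1.6  1. ] rot [ 0.1 -0.1  0.3] rows 0.046455566840064 0.043812819884372814
slide [ -1.3   6.8 -10.5] rot [ 8.1 -0.1  0.4] rows 0.2512281027707163 0.9465735114936796
slide [ -1.4  13.5 -21.2] rot [16.1 -0.   0.4] rows 0.5029767639635544 1.8774383450920247
slide [ -1.4  21.6 -30.8] rot [24.1 -0.   0.4] rows 0.7537059846097618 2.8086009882031346
slide [ -1.4  31.  -39.2] rot [32.1  0.   0.4] rows 1.0011213744317364 3.7398389899952864
slide [ -1.5  41.5 -46.3] rot [40.1  0.   0.4] rows 1.24380418877453 4.671107271450642
slide [ -1.6  52.9 -51.8] rot [48.1  0.1  0.4] rows 1.4805010183965328 5.602390723511103
```

Call:
send_rows(rotation=[[4,0,0],[8,0,0],[12,0,0],[16,0,0],[20,0,0],[24,0,0],[28,0,0],[32,0,0],[36,0,0],[40,0,0],[44,0,0],[48,0,0]], slide=[[0,2.4,-6],[0,5,-11.6],[0,8.3,-17],[0,12,-22],[0,16,-27],[0,20,-32],[0,25,-36],[0,29.5,-40],[0,35,-44],[0,40,-47],[0,45.5,-50],[0,51,-52.8]], fingers=[1,1,1,1,1,1,1,1,1,1,1,1])

```text
time: 17.65
position: [0.6353, -0.2848, 0.149]
tool_rot: [-2.304, 0.07, -0.031]
ft_force: [0.8, -0.3, -2.1]
grip_width: 0.103
```

Call:
send_rows(rotation=[[0,0,0],[0,0,0],[0,0,0],[0,0,0],[0,0,0],[0,0,0],[0,0,0],[0,0,0],[0,0,0]], slide=[[0,0,0],[0,0,0],[0,0,0],[0,0,0],[0,0,0],[0,0,-6],[0,0,-25],[0,0,-50],[0,0,-70]], fingers=[1,0.7,0.3,0.3,0.3,0.3,0.3,0.3,0.3])

```text
time: 18.55
position: [0.6321, -0.3369, 0.1974]
tool_rot: [-2.306, 0.07, -0.032]
ft_force: [0.8, -0.5, 0.3]
grip_width: 0.353
```

```bash
python3 -c "
from h import *
a=get_image('scene');crop('s',a,200,165,420,385,2.7,'s9.png')
go((cw(0,5,230),CY))"
```

```text
at [ 0.6322 -0.3399  0.1992] t 18.6 grip 30.3 F [-1.6 -1.   1.3] q7 [ 0.94  0.92 -0.41  0.87 -0.38  1.85 -1.06]
slide [ -56.2 -110.9   75.7] rot [-47.7  -0.1   0.2] rows 2.9103494992166827 5.547384074533685
```

View pics/s9.png

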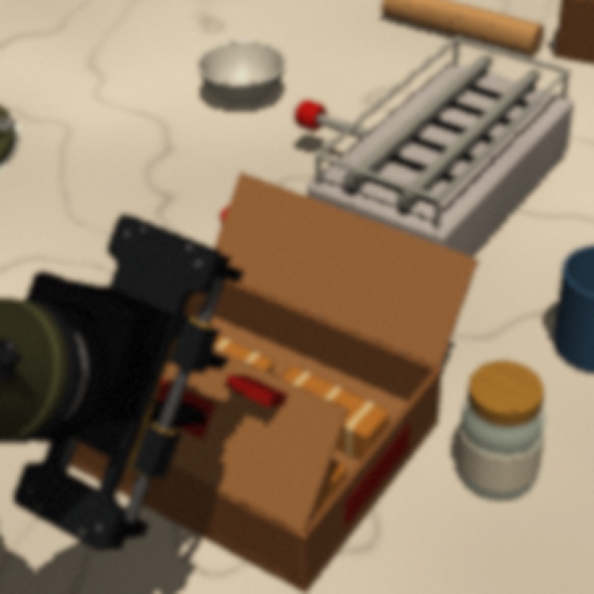

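Call:
send_rows(rotation=[[-5,0,0],[-10,0,0],[-18,0,0],[-26,0,0],[-34,0,0],[-42,0,0],[-47.7,0,0],[-47.7,0,0],[-47.7,0,0],[-47.7,0,0]], slide=[[0,0,-20],[0,-10,-30],[-5,-25,-20],[-10,-40,0],[-20,-65,20],[-30,-90,45],[-50,-110,70],[-56,-111,75],[-56,-111,75],[-56,-111,75]], fingers=[1,1,1,1,1,1,1,1,1,1])

```text
time: 19.6
position: [0.584, -0.2042, 0.2284]
tool_rot: [-3.138, 0.098, -0.001]
ft_force: [-0.2, -0.7, 0.4]
grip_width: 0.008
```

```bash
python3 -c "
from h import *
go((cw(0,5,200),CY),(cw(0,5,130),CY),(cw(0,-60,130),CY),(cw(0,-105,130),CY),(cw(0,-135,118),CY))"
```

```text
at [ 0.584  -0.2042  0.2284] t 19.6 grip 0.7 F [-0.2 -0.7  0.4] q7 [ 0.58  0.27 -0.35  1.52  0.09  1.37 -1.41]
slide [ 0.4  1.8 28.4] rot [-0.1 -0.   0.2] rows 0.5684401710228121 0.032148888706161685
slide [ 0.4  2.  98.4] rot [-0.1 -0.   0.2] rows 1.9676225479054101 0.032148888706161685
slide [ 0.2 67.  98.2] rot [-0.1 -0.   0.2] rows 2.3774855046145067 0.032148888706161685
slide [ -0.  112.   98.1] rot [-0.1 -0.   0.2] rows 2.977476664290317 0.032148888706161685
slide [ -0.2 142.  110. ] rot [-0.1 -0.   0.2] rows 3.5929403254385726 0.032148888706161685
```

Call:
send_rows(rotation=[[0,0,0],[0,0,0],[0,0,0],[0,0,0],[0,0,0],[0,0,0],[0,0,0],[0,0,0],[0,0,0],[0,0,0],[0,0,0],[0,0,0]], slide=[[0,1,25],[0,1,60],[0,1,97],[0,1,97],[0,10,97],[0,20,97],[0,30,97],[0,40,97],[0,50,97],[0,60,97],[0,70,97],[0,80,97]], fingers=[1,1,1,1,1,1,1,1,1,1,1,1])

```text
time: 20.8
position: [0.5793, -0.2829, 0.131]
tool_rot: [-3.137, 0.094, -0.0]
ft_force: [-0.1, -0.1, 1.3]
grip_width: 0.01
```

Call:
send_rows(rotation=[[0,0,0],[0,0,0],[0,0,0],[0,0,0],[0,0,0],[0,0,0],[0,0,0],[0,0,0],[0,0,0],[0,0,0]], slide=[[0,10,0],[0,20,0],[0,30,0],[0,40,2],[0,48,6],[0,55,10],[0,61,13],[0,61,14],[0,61,14],[0,61,14]], fingers=[1,1,1,1,1,1,1,1,1,1])

```text
time: 21.8
position: [0.576, -0.3422, 0.1168]
tool_rot: [-3.136, 0.093, -0.0]
ft_force: [0.4, 0.1, 0.2]
grip_width: 0.011
```

```bash
python3 -c "
from h import *
go((cw(0,-135,118),CY),(cw(0,-135,240),CY),([.4,-.35,.25],CY))"
```

```text
at [ 0.576  -0.3422  0.1168] t 21.8 grip 0.9 F [0.4 0.1 0.2] q7 [ 0.71  0.45 -0.28  1.52  0.13  1.2  -1.22]
slide [-0.7  3.5 -1.2] rot [-0.2 -0.   0.4] rows 0.07593964817428839 0.05178125453337691
slide [  -0.7    3.1 -123.2] rot [-0.2 -0.   0.4] rows 2.464370173696589 0.05178125453337691
slide [-175.2   17.8 -133.3] rot [-0.2 -0.   0.4] rows 4.416119500935426 0.05178125453337691
```

Retreat up and toward the robot's right for a clear view.

Call:
send_rows(rotation=[[0,0,0],[0,0,0],[0,0,0],[0,0,0],[0,0,0],[0,0,0],[0,0,0],[0,0,0]], slide=[[0,-8,-30],[0,-8,-70],[-20,0,-110],[-60,10,-130],[-100,40,-130],[-140,80,-130],[-170,120,-130],[-170,130,-130]], fingers=[1,0,-1,-1,-1,-1,-1,-1])

```text
time: 22.6
position: [0.3919, -0.468, 0.2471]
tool_rot: [3.139, -0.109, -0.004]
ft_force: [-0.4, -1.5, -0.1]
grip_width: 0.556
```

```bash
python3 -c "
from h import *
a=get_image('scene');crop('s',a,200,165,420,385,2.7,'s10.png')
a=get_image('top');crop('s',a,320,160,460,290,4.5,'t10.png')
go((cw(0,-135,240),CY))"
```

```text
at [ 0.3958 -0.4656  0.2465] t 22.7 grip 56.8 F [ 0.6 -0.3  0.2] q7 [ 0.98  0.24 -0.18  1.52  0.04  1.39 -0.85]
slide [ 171.  -131.5    6.7] rot [-0.1  0.   0. ] rows 4.316382422824806 0.013806205377342461
```

View pics/s10.png

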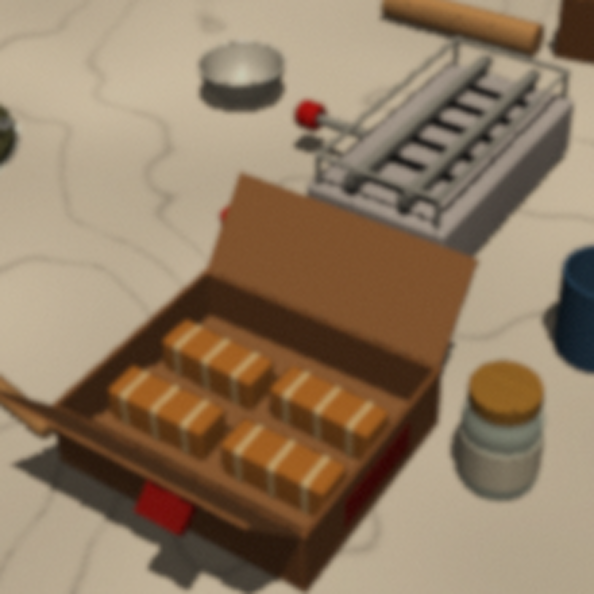

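View pics/t10.png

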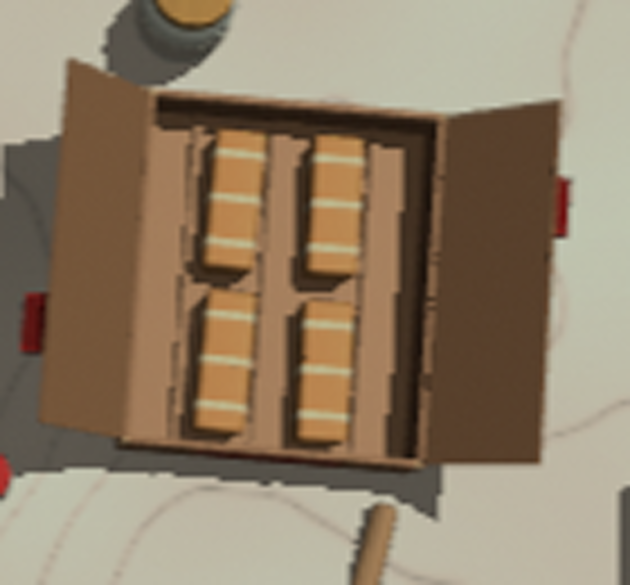

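Both flaps are folded well back and four loaves are visible in the carton, at top crop (236,200), (335,205), (225,362) and (326,370). Next I measure each loaf.

```bash
cat >> h.py <<'E'
def loaves(box=(345,175,412,262),z=.05,show=None):
    a=get_image("top");hsv=cv2.cvtColor(a,cv2.COLOR_RGB2HSV)
    x0,y0,x1,y1=box
    m=np.zeros(a.shape[:2],np.uint8)
    sub=hsv[y0:y1,x0:x1]
    g=(sub[...,0]>=10)&(sub[...,0]<=20)&(sub[...,1]>130)&(sub[...,2]>150)
    c=(sub[...,0]>=14)&(sub[...,0]<=35)&(sub[...,1]<130)&(sub[...,2]>190)
    m[y0:y1,x0:x1]=g*255
    m=cv2.morphologyEx(m,cv2.MORPH_CLOSE,np.ones((5,3),np.uint8))
    cs,_=cv2.findContours(m,cv2.RETR_EXTERNAL,cv2.CHAIN_APPROX_NONE)
    out=[]
    for k in cs:
        if cv2.contourArea(k)<100: continue
        w=np.array([ray("top",*p,z)[:2] for p in k[:,0]],np.float32)*1000
        (cx,cy),(w1,h1),_=cv2.minAreaRect(w)
        b=cv2.boxPoints(cv2.minAreaRect(w)); e=[b[1]-b[0],b[2]-b[1]]
        L=max(e,key=np.linalg.norm)
        an=np.degrees(np.arctan2(L[1],L[0])); an=(an+90)%180-90
        out.append((cx,cy,max(w1,h1),min(w1,h1),an)); print("loaf",np.round(out[-1],1))
    if show: crop("t",np.dstack([m]*3),x0-10,y0-10,x1+10,y1+10,5,show)
    return out
E
python3 -c "
from h import *
loaves(show='m1.png')
for x,y in((58,37),(58,-37),(-58,37),(-58,-37)): print(cw(x,y,50).round(4))
"
```

```text
loaf [ 520.2 -242.3   95.8   31.8   -3.4]
loaf [ 525.8 -172.2   95.6   32.    -4.3]
loaf [ 638.  -249.8   95.4   32.5   -3.2]
loaf [ 640.9 -179.3   94.9   32.8   -5.5]
[ 0.6443 -0.1779  0.05  ]
[ 0.6394 -0.2518  0.05  ]
[ 0.5286 -0.1702  0.05  ]
[ 0.5237 -0.2441  0.05  ]
```

View pics/m1.png

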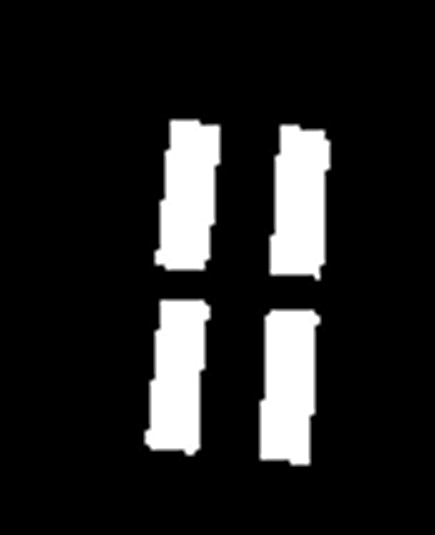

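```bash
cat >> h.py <<'E'
W=np.array([.579,.195,0]);WY=-3.9
def ww(x,y,z): return W+R.from_euler('z',WY,degrees=True).apply(np.array([x,y,z])/1000)
E
python3 -c "
from h import *
go(([.526,-.172,.16],-4.3),([.526,-.172,.052],-4.3))
"
```

```text
at [ 0.3981 -0.463   0.2464] t 22.75 grip 60.6 F [ 0.4  0.4 -1.1] q7 [ 0.97  0.24 -0.19  1.52  0.04  1.39 -0.85]
slide [ 109.6 -298.    87.6] rot [-0.2 -0.   0.8] rows 6.588178898355063 0.0923656711768482
slide [ 109.6 -297.6  195.6] rot [-0.2 -0.   0.8] rows 7.452005622259728 0.0923656711768482
```

Call:
send_rows(rotation=[[0,0,0],[0,0,0],[0,0,0],[0,0,0],[0,0,0],[0,0,0.8],[0,0,0.8],[0,0,0.8],[0,0,0.8],[0,0,0.8]], slide=[[15,-40,5],[32,-85,10],[48,-130,20],[64,-175,30],[80,-218,45],[96,-262,60],[108,-292,80],[109,-298,87],[109,-298,87],[109,-298,87]], fingers=[-0.4,-0.4,-0.4,-0.4,-0.4,-0.4,-0.4,-0.4,-0.4,-0.4])

```text
time: 23.75
position: [0.5251, -0.1717, 0.1608]
tool_rot: [-3.137, 0.115, -0.0]
ft_force: [-0.7, -0.1, 0.9]
grip_width: 0.699
```

```bash
python3 -c "
from h import *
a=get_image('scene');crop('s',a,200,165,420,385,2.7,'s11.png')
go(([.526,-.172,.052],-4.3))
"
```

```text
at [ 0.5251 -0.1726  0.1611] t 23.8 grip 60.7 F [ 0.4 -0.7 -0.3] q7 [ 0.64  0.18 -0.41  1.77  0.07  1.21 -1.43]
slide [  0.8  -0.4 109.1] rot [-0.1 -0.  -0. ] rows 2.181891643915774 0.01760509915716603
```

View pics/s11.png

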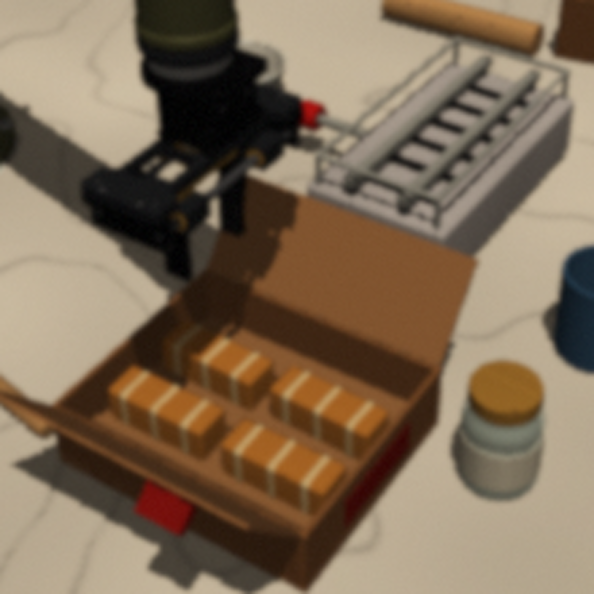

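The loaves are unmoved and the gripper is above the near-left one, at crop (217,362). Descend and grip.

Call:
send_rows(rotation=[[0,0,0],[0,0,0],[0,0,0],[0,0,0],[0,0,0],[0,0,0],[0,0,0],[0,0,0],[0,0,0],[0,0,0],[0,0,0],[0,0,0]], slide=[[1,0,20],[1,0,50],[1,0,75],[1,0,95],[1,0,108],[1,0,108],[1,0,108],[1,0,108],[1,0,108],[1,0,108],[1,0,108],[1,0,108]], fingers=[-0.4,-0.4,-0.4,-0.4,-0.4,-0.4,0,1,1,1,1,1], force=15)

```text
time: 25.0
position: [0.5267, -0.1726, 0.0534]
tool_rot: [-3.138, 0.117, -0.003]
ft_force: [-0.4, -2.2, 4.9]
grip_width: 0.242
```

```bash
python3 -c "
from h import *
go((cw(-58,37,200),-3.9),(ww(0,92,200),-3.9))
"
```

```text
at [ 0.5267 -0.1726  0.0534] t 25.0 grip 21.1 F [-0.4 -2.2  4.9] q7 [ 0.62  0.3  -0.4   1.87  0.13  1.   -1.48]
slide [   2.    -2.7 -146.6] rot [-0.1 -0.1 -0.4] rows 2.93255155208705 0.04615040976095205
slide [  24.5 -462.7 -145.9] rot [-0.1 -0.1 -0.4] rows 9.715663853753945 0.04615040976095205
```

Opening 21 mm, but the loaf is 36 mm wide. I'll look before lifting.

```bash
python3 -c "
from h import *
a=get_image('scene');crop('s',a,200,200,380,350,4,'s12.png')
a=get_image('top');crop('s',a,320,160,460,290,4.5,'t12.png')
go((cw(-58,37,200),-3.9))
"
```

```text
at [ 0.5267 -0.1726  0.0534] t 25.1 grip 13.1 F [-0.1 -2.6  6.3] q7 [ 0.62  0.3  -0.4   1.87  0.13  1.   -1.48]
slide [   2.    -2.7 -146.6] rot [-0.1 -0.1 -0.4] rows 2.9334110125084374 0.04806611685000319
```

View pics/s12.png

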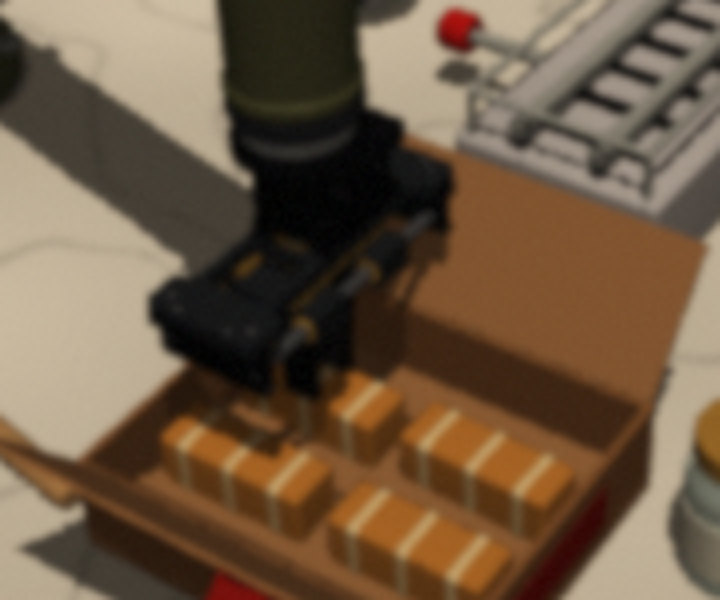

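View pics/t12.png

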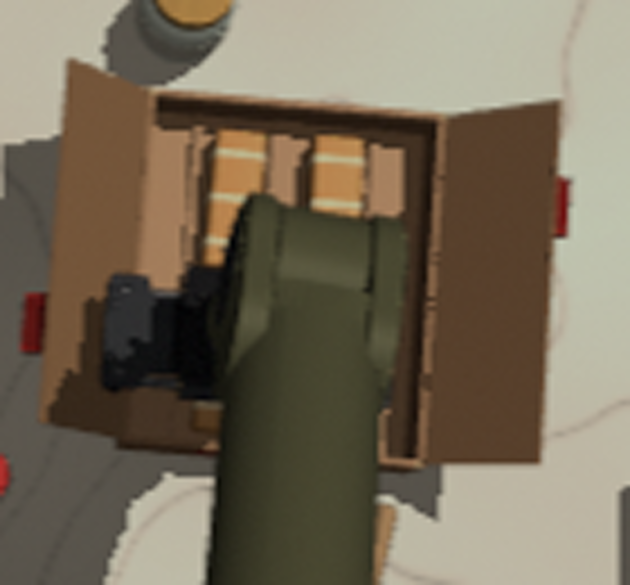

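The fingers are still closing on nothing (13 mm). I'll open, rise and check where the loaf is.

Call:
send_rows(rotation=[[0,0,0],[0,0,0],[0,0,0],[0,0,0],[0,0,0]], slide=[[0,0,0],[0,0,-20],[0,0,-50],[0,0,-90],[0,0,-110]], fingers=[1,0.6,0.2,-0.4,-0.4])

```text
time: 25.6
position: [0.5271, -0.1714, 0.1652]
tool_rot: [-3.136, 0.116, -0.005]
ft_force: [0.5, -0.6, 0.6]
grip_width: 0.338
```

```bash
python3 -c "
from h import *
a=get_image('scene');crop('s',a,200,200,380,350,4,'s13.png')
go((cw(-58,37,200),-3.9))
"
```

```text
at [ 0.5286 -0.1719  0.1678] t 25.65 grip 33.9 F [ 0.8 -0.4  2.2] q7 [ 0.64  0.18 -0.41  1.76  0.07  1.21 -1.43]
slide [  0.1  -1.7 -32.2] rot [-0.1 -0.4 -0.3] rows 0.6450964129559149 0.06256994115350241
```

View pics/s13.png

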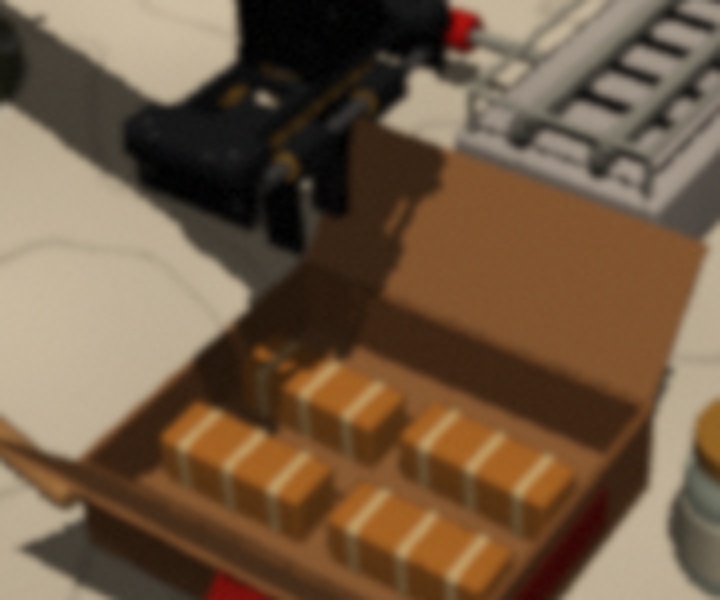

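```bash
python3 -c "
from h import *
a=get_image('scene');crop('s',a,220,190,340,290,6,'s14.png')
s=get_state();p=s['position'];Rm=R.from_rotvec(s['tool_rot']);g=s['grip_width']*87;print(p,g)
for sg in(1,-1):
  for dz in (0,6,25):
    for off in (g/2,g/2+15):
      q=p+Rm.apply(np.array([0,sg*off,dz])/1000); u=proj('scene',q); print(sg,dz,round(off,1),q.round(3),((u-[220,190])*6).round(0))
"
```

```text
[ 0.52801148 -0.17176891  0.16563352] 37.39314671101493
1 0 18.7 [ 0.527 -0.19   0.166] [311. 417.]
1 0 33.7 [ 0.526 -0.205  0.166] [285. 439.]
1 6 18.7 [ 0.527 -0.19   0.16 ] [312. 430.]
1 6 33.7 [ 0.526 -0.205  0.16 ] [287. 452.]
1 25 18.7 [ 0.527 -0.19   0.141] [316. 470.]
1 25 33.7 [ 0.526 -0.205  0.141] [291. 492.]
-1 0 18.7 [ 0.529 -0.153  0.166] [372. 365.]
-1 0 33.7 [ 0.531 -0.138  0.166] [396. 344.]
-1 6 18.7 [ 0.529 -0.153  0.16 ] [373. 377.]
-1 6 33.7 [ 0.531 -0.138  0.16 ] [397. 357.]
-1 25 18.7 [ 0.53  -0.153  0.141] [377. 417.]
-1 25 33.7 [ 0.531 -0.138  0.141] [400. 396.]
```

View pics/s14.png

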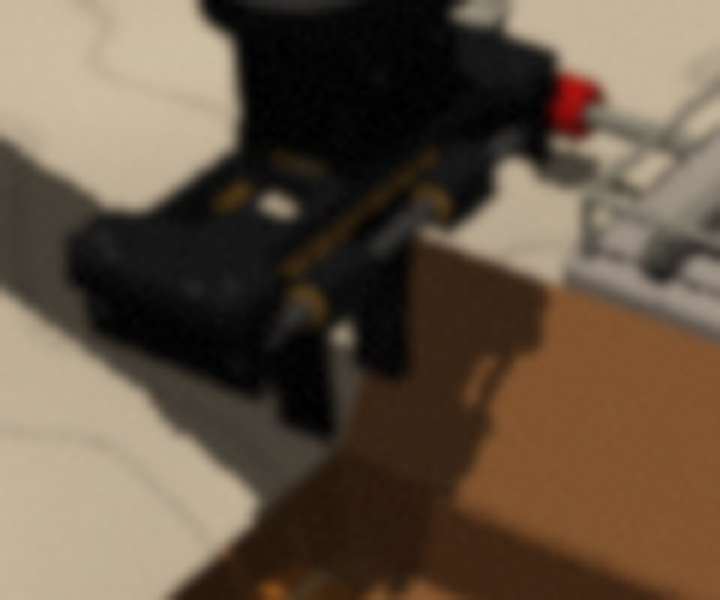

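```bash
python3 -c "
from h import *
for f in (2.0,2.2,2.3,2.4,2.5,2.6):
  c,s=98*np.cos(f),98*np.sin(f)
  L=[cw(x,105-c,65+s) for x in(123,-123)];Q=[cw(x,-105+c,65+s) for x in(123,-123)]
  print(f,'top',[((proj('top',p)-[320,160])*4.5).round(0) for p in L+Q],'scene',[((proj('scene',p)-[200,165])*2.7).round(0) for p in L+Q])
"
```

```text
2.0 top [array([96., 53.]), array([ 68., 421.]), array([534.,  89.]), array([513., 457.])] scene [array([466., 256.]), array([225., 167.]), array([264., 489.]), array([ -5., 353.])]
2.2 top [array([70., 54.]), array([ 42., 420.]), array([555.,  94.]), array([535., 461.])] scene [array([475., 255.]), array([236., 167.]), array([250., 516.]), array([-19., 376.])]
2.3 top [array([58., 56.]), array([ 30., 420.]), array([564.,  97.]), array([544., 462.])] scene [array([479., 256.]), array([241., 169.]), array([243., 530.]), array([-25., 388.])]
2.4 top [array([48., 57.]), array([ 19., 420.]), array([572., 101.]), array([552., 464.])] scene [array([482., 258.]), array([246., 171.]), array([238., 544.]), array([-31., 401.])]
2.5 top [array([38., 59.]), array([  9., 421.]), array([578., 104.]), array([559., 465.])] scene [array([485., 261.]), array([250., 174.]), array([233., 558.]), array([-35., 413.])]
2.6 top [array([29., 61.]), array([  1., 421.]), array([583., 107.]), array([564., 467.])] scene [array([487., 265.]), array([254., 179.]), array([228., 572.]), array([-38., 425.])]
```

The tips sit about 4 mm ahead of the reported TCP, not 25 mm. Three things agree on this: the tip pixels, the 30.8 mm knob grip, and the flap angle of about 2.22 rad where I had aimed for 2.55. I'll use that, fold the flaps a bit further for clearance, and grasp about 16 mm deeper.

```bash
python3 -c "
from h import *
go((cw(0,60,165),CY),(cw(0,98,110),CY),(cw(0,134,97),CY))
"
```

```text
at [ 0.528  -0.1718  0.1656] t 25.7 grip 37.4 F [0.4 0.3 0.2] q7 [ 0.64  0.18 -0.41  1.76  0.07  1.21 -1.44]
slide [ 58.3 -25.    1. ] rot [-0.1 -0.3 -0.4] rows 1.2683978072834967 0.06495933383379653
slide [ 57.7 -62.9  56.1] rot [-0.1 -0.3 -0.4] rows 2.042328652850118 0.06495933383379653
slide [ 57.3 -98.9  69.2] rot [-0.1 -0.3 -0.4] rows 2.6716264895707 0.06495933383379653
```

Call:
send_rows(rotation=[[0,0,0],[0,0,0],[0,0,0],[0,0,0],[0,0,0],[0,0,0],[0,0,0],[0,0,0],[0,0,0],[0,0,0],[0,0,0],[0,0,0]], slide=[[30,-20,0],[58,-40,0],[58,-60,10],[58,-62,35],[58,-63,55],[58,-63,56],[58,-72,59],[58,-80,62],[58,-88,65],[58,-95,68],[58,-99,69],[58,-99,69]], fingers=[1,1,1,1,1,1,1,1,1,1,1,1])

```text
time: 26.9
position: [0.5912, -0.0758, 0.0937]
tool_rot: [-3.136, 0.114, -0.0]
ft_force: [-0.9, -1.0, 0.2]
grip_width: 0.008
```

```bash
python3 -c "
from h import *
go((cw(0,100,150),CY),(cw(0,-60,165),CY),(cw(0,-98,110),CY),(cw(0,-134,97),CY))
"
```

```text
at [ 0.5912 -0.0758  0.0937] t 26.9 grip 0.7 F [-0.9 -1.   0.2] q7 [ 0.47  0.34 -0.46  1.73  0.16  1.11 -1.68]
slide [  2.   35.1 -56.4] rot [-0.2 -0.  -0.4] rows 1.3298387230362736 0.0500357761120845
slide [  3.  195.1 -72. ] rot [-0.2 -0.  -0.4] rows 4.159340187957067 0.0500357761120845
slide [  3.3 233.3 -17.2] rot [-0.2 -0.  -0.4] rows 4.678710451082767 0.0500357761120845
slide [  3.5 269.3  -4.3] rot [-0.2 -0.  -0.4] rows 5.387747046786234 0.0500357761120845
```

Call:
send_rows(rotation=[[0,0,0],[0,0,0],[0,0,0],[0,0,0],[0,0,0],[0,0,0],[0,0,0],[0,0,0],[0,0,0],[0,0,0],[0,0,0],[0,0,0]], slide=[[0,10,-30],[0,35,-60],[0,80,-72],[0,125,-72],[0,170,-72],[0,210,-70],[0,230,-45],[0,233,-17],[0,233,-17],[0,245,-12],[0,255,-8],[0,262,-5]], fingers=[1,1,1,1,1,1,1,1,1,1,1,1])

```text
time: 28.1
position: [0.5723, -0.3398, 0.099]
tool_rot: [-3.138, 0.117, -0.003]
ft_force: [-0.4, 0.6, -0.4]
grip_width: 0.006
```

```bash
python3 -c "
from h import *
go((cw(0,-134,97),CY))
"
```

```text
at [ 0.5723 -0.3398  0.099 ] t 28.1 grip 0.5 F [-0.4  0.6 -0.4] q7 [ 0.75  0.46 -0.33  1.55  0.15  1.16 -1.25]
slide [3.2 4.7 2. ] rot [-0.1 -0.1 -0.5] rows 0.12009723711466741 0.057904270689389456
```

Finish the push, retreat, and look.

Call:
send_rows(rotation=[[0,0,0],[0,0,0],[0,0,0],[0,0,0],[0,0,0],[0,0,0],[0,0,0],[0,0,0],[0,0,0],[0,0,0],[0,0,0]], slide=[[0,5,2],[0,6,3],[0,6,3],[0,-4,-30],[0,-4,-70],[-20,0,-110],[-60,10,-120],[-100,40,-120],[-140,80,-120],[-165,120,-120],[-165,120,-120]], fingers=[1,1,1,1,0,-0.4,-0.4,-0.4,-0.4,-0.4,-0.4])

```text
time: 29.2
position: [0.3912, -0.4529, 0.2178]
tool_rot: [3.138, -0.135, -0.005]
ft_force: [-0.1, 0.4, -0.5]
grip_width: 0.557
```

```bash
python3 -c "
from h import *
a=get_image('top');crop('s',a,320,160,460,290,4.5,'t15.png')
loaves()
go(([.526,-.172,.16],-4.3),([.526,-.172,.036],-4.3))
"
```

```text
loaf [ 520.2 -242.3   95.8   31.8   -3.4]
loaf [ 525.8 -172.2   95.6   32.    -4.3]
loaf [ 638.  -249.8   95.4   32.5   -3.2]
loaf [ 640.9 -179.3   94.9   32.8   -5.5]
at [ 0.3968 -0.4474  0.2176] t 29.3 grip 55.7 F [ 0.8  0.4 -0.1] q7 [ 1.01  0.23 -0.24  1.59  0.05  1.33 -0.89]
slide [ 107.3 -284.5   58.5] rot [-0.2 -0.  -0.2] rows 6.192497115211969 0.028128992309398793
slide [ 107.3 -284.1  182.5] rot [-0.2 -0.  -0.2] rows 7.085891063154017 0.028128992309398793
```

View pics/t15.png

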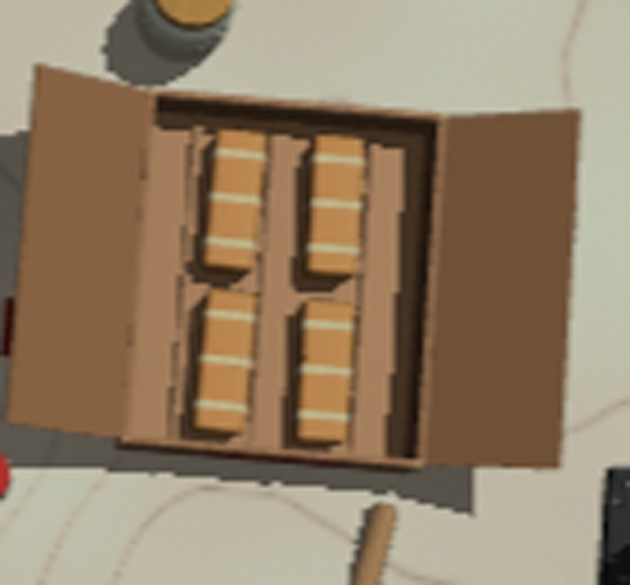

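Both flaps are now at about 2.5 rad and the loaves have not moved. Grasp loaf A (near left).

Call:
send_rows(rotation=[[0,0,0],[0,0,0],[0,0,0],[0,0,0],[0,0,0],[0,0,0],[0,0,0],[0,0,0],[0,0,0],[0,0,0]], slide=[[15,-40,0],[32,-85,0],[48,-130,0],[64,-175,10],[80,-218,25],[96,-258,40],[107,-284,58],[107,-284,58],[107,-284,58],[107,-284,58]], fingers=[-0.4,-0.4,-0.4,-0.4,-0.4,-0.4,-0.4,-0.4,-0.4,-0.4])

```text
time: 30.3
position: [0.5262, -0.1711, 0.161]
tool_rot: [-3.137, 0.117, -0.001]
ft_force: [-0.0, -0.8, -0.3]
grip_width: 0.699
```

```bash
python3 -c "
from h import *
go(([.526,-.172,.036],-4.3))
"
```

```text
at [ 0.5262 -0.1711  0.161 ] t 30.3 grip 60.8 F [-0.  -0.8 -0.3] q7 [ 0.68  0.19 -0.46  1.77  0.09  1.21 -1.45]
slide [ -0.2   1.3 125. ] rot [-0.2 -0.   0. ] rows 2.4992202316862744 0.01902783763929953
```

Call:
send_rows(rotation=[[0,0,0],[0,0,0],[0,0,0],[0,0,0],[0,0,0],[0,0,0],[0,0,0],[0,0,0],[0,0,0],[0,0,0],[0,0,0],[0,0,0]], slide=[[0,1,30],[0,1,65],[0,1,95],[0,1,115],[0,1,125],[0,1,125],[0,1,125],[0,1,125],[0,1,125],[0,1,125],[0,1,125],[0,1,125]], fingers=[-0.4,-0.4,-0.4,-0.4,-0.4,-0.2,0.2,1,1,1,1,1], force=15)

```text
time: 31.5
position: [0.5268, -0.1716, 0.0366]
tool_rot: [-3.137, 0.117, -0.003]
ft_force: [-1.0, -0.7, 5.3]
grip_width: 0.417
```

```bash
python3 -c "
from h import *
p=get_state()['position']
go((p+[0,0,.16],-3.9),(ww(0,92,195),-3.9))
"
```

```text
at [ 0.5268 -0.1716  0.0366] t 31.5 grip 36.3 F [-1.  -0.7  5.3] q7 [ 0.65  0.32 -0.44  1.88  0.16  0.97 -1.5 ]
slide [   0.3   -0.4 -160. ] rot [-0.1 -0.1 -0.4] rows 3.2000000000000006 0.046676980970252954
slide [  24.5 -461.9 -157.2] rot [-0.1 -0.1 -0.4] rows 9.76985565144341 0.046676980970252954
```

Call:
send_rows(rotation=[[0,0,0],[0,0,0],[0,0,0],[0,0,0],[0,0,0],[0,0,0]], slide=[[0,0,0],[0,0,-20],[0,0,-55],[0,0,-90],[0,0,-130],[0,0,-160]], fingers=[1,1,1,1,1,1], force=20)

```text
time: 32.1
position: [0.5262, -0.1717, 0.1975]
tool_rot: [-3.137, 0.116, -0.002]
ft_force: [0.4, -0.7, -1.0]
grip_width: 0.409
```

```bash
python3 -c "
from h import *
a=get_image('scene');crop('s',a,200,165,420,385,2.7,'s16.png')
go((ww(0,92,195),-3.9),(ww(0,92,125),-3.9))
"
```

```text
at [ 0.5288 -0.1725  0.2025] t 32.15 grip 35.9 F [ 2.5 -0.8  2.1] q7 [ 0.69  0.16 -0.46  1.71  0.07  1.28 -1.43]
slide [  22.3 -462.2    7.9] rot [-0.  -0.5 -0.3] rows 9.255736144397314 0.07014805315142837
slide [  21.7 -462.2   77.9] rot [-0.  -0.5 -0.3] rows 9.383529303496672 0.07014805315142837
```

View pics/s16.png

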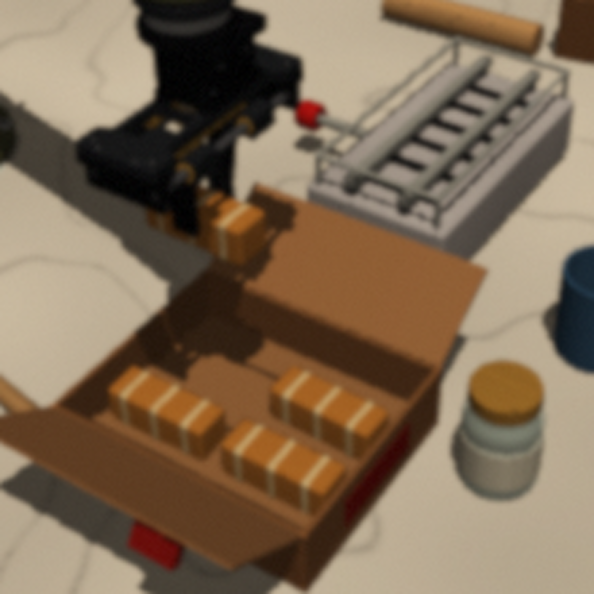

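The loaf is held level at crop (215,222). Carry it to the rack.

Call:
send_rows(rotation=[[0,0,0],[0,0,0],[0,0,0],[0,0,0],[0,0,0],[0,0,0],[0,0,0],[0,0,0],[0,0,0],[0,0,0],[0,0,0],[0,0,0]], slide=[[1,-20,0],[3,-65,0],[5,-112,0],[8,-160,0],[10,-208,0],[12,-256,2],[15,-304,4],[17,-352,6],[19,-396,8],[21,-436,8],[22,-455,8],[22,-462,8]], fingers=[1,1,1,1,1,1,1,1,1,1,1,1])

```text
time: 33.35
position: [0.5807, 0.2906, 0.1879]
tool_rot: [-3.135, 0.109, 0.003]
ft_force: [0.2, -0.2, -1.0]
grip_width: 0.412
```

Call:
send_rows(rotation=[[0,0,0],[0,0,0],[0,0,0]], slide=[[0,0,0],[0,0,0],[0,0,0]], fingers=[1,1,1])

```text
time: 33.65
position: [0.5827, 0.285, 0.1888]
tool_rot: [-3.137, 0.121, -0.001]
ft_force: [0.0, -0.3, -1.2]
grip_width: 0.41
```

```bash
python3 -c "
from h import *
a=get_image('scene');crop('s',a,280,130,440,270,4,'s17.png')
go((ww(0,92,195),-3.9),(ww(0,92,124),-3.9))
"
```

```text
at [0.5827 0.2852 0.1889] t 33.7 grip 35.9 F [ 1.3 -0.5 -1.8] q7 [ 0.04  0.42 -0.71  1.49  0.27  1.33 -2.33]
slide [ 2.4 -1.8 -6.1] rot [-0.1 -0.  -0.5] rows 0.13591813067486783 0.0611276140154249
slide [ 2.4 -1.6 64.9] rot [-0.1 -0.  -0.5] rows 1.2995315348393275 0.0611276140154249
```

View pics/s17.png

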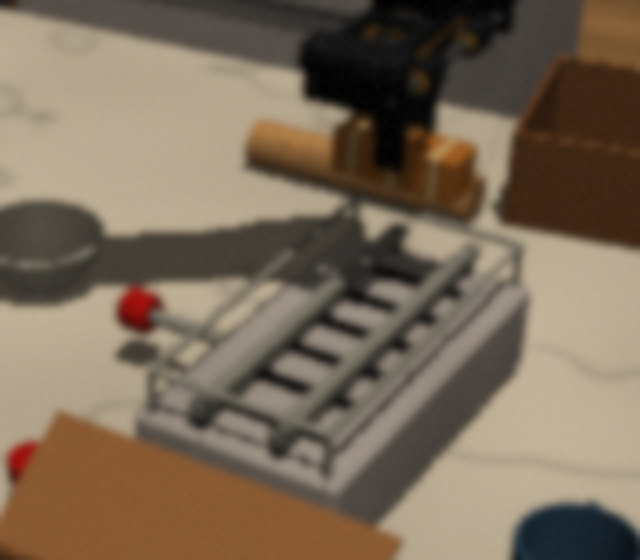

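```bash
python3 -c "
from h import *
for x,y in((-68,-142),(68,-142),(68,142),(-68,142)): print(((proj('scene',ww(x,y,113))-[280,130])*4).round(0), ((proj('top',ww(x,y,113))-[195,180])*6).round(0))
"
```

```text
[149. 364.] [608. 385.]
[329. 427.] [631. 119.]
[513. 237.] [72. 72.]
[349. 191.] [ 44. 338.]
```

```bash
python3 -c "
from h import *
a=cv2.imread('pics/top0.png')[:,:,::-1]
o=cv2.resize(a[182:262,198:310,::-1],None,fx=7,fy=7,interpolation=cv2.INTER_CUBIC)
for x,y,z,c in [(sx*68,sy*142,112,(255,0,0)) for sx in(1,-1) for sy in(1,-1)]+[(sx*80,sy*150,78,(0,255,0)) for sx in(1,-1) for sy in(1,-1)]+[(sx*30,sy*145,100,(0,0,255)) for sx in(1,-1) for sy in(1,-1)]:
  u=((proj('top',ww(x,y,z))-[198,182])*7+3).astype(int); cv2.circle(o,tuple(u.tolist()),4,c,1)
cv2.imwrite('pics/w1.png',o)
a=cv2.imread('pics/scene0.png')[:,:,::-1]
o=cv2.resize(a[175:275,305:420,::-1],None,fx=6,fy=6,interpolation=cv2.INTER_CUBIC)
for x,y,z,c in [(sx*68,sy*142,112,(255,0,0)) for sx in(1,-1) for sy in(1,-1)]+[(sx*80,sy*150,78,(0,255,0)) for sx in(1,-1) for sy in(1,-1)]+[(sx*30,sy*145,100,(0,0,255)) for sx in(1,-1) for sy in(1,-1)]:
  u=((proj('scene',ww(x,y,z))-[305,175])*6+3).astype(int); cv2.circle(o,tuple(u.tolist()),4,c,1)
cv2.imwrite('pics/w2.png',o)
"
```

```text
(no output)
```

View pics/w1.png

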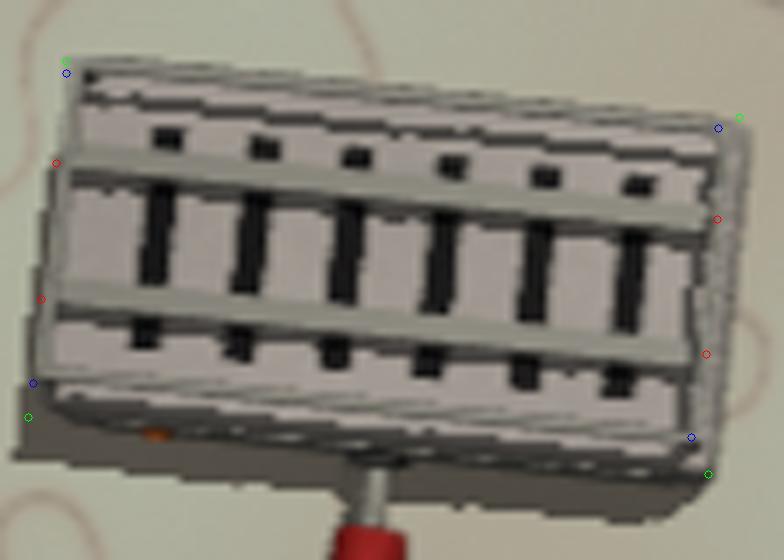

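View pics/w2.png

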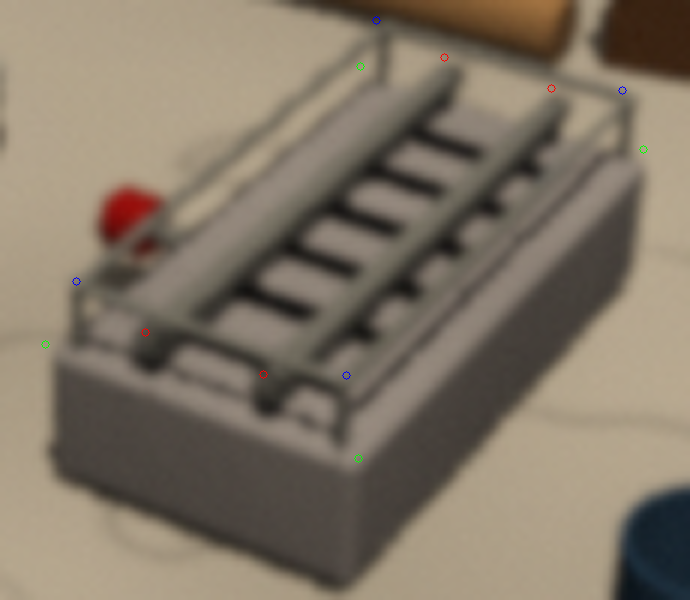

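The rack centre estimates spread by about 5 mm, against margins of 15 mm or more. I'll use (0.580, 0.193) and lower the loaf.

```bash
sed -i 's/^W=.*/W=np.array([.580,.193,0]);WY=-3.9/' h.py; python3 -c "
from h import *
go((ww(0,92,124),-3.9))
"
```

```text
at [0.5827 0.2852 0.1889] t 33.7 grip 35.9 F [ 1.3 -0.5 -1.8] q7 [ 0.04  0.42 -0.71  1.49  0.27  1.33 -2.33]
slide [ 3.5  0.3 64.9] rot [-0.1 -0.  -0.5] rows 1.3001035104890553 0.0611276140154249
```

Call:
send_rows(rotation=[[0,0,-0.5],[0,0,-0.5],[0,0,-0.5],[0,0,-0.5],[0,0,-0.5],[0,0,-0.5],[0,0,-0.5],[0,0,-0.5]], slide=[[2,0,10],[3,0,25],[3,0,40],[3,0,52],[3,0,60],[3,0,64],[3,0,65],[3,0,65]], fingers=[1,1,1,1,1,1,1,1])

```text
time: 34.5
position: [0.5853, 0.2876, 0.1242]
tool_rot: [-3.136, 0.102, -0.001]
ft_force: [-0.2, 0.8, -1.9]
grip_width: 0.411
```

Call:
send_rows(rotation=[[0,0,0],[0,0,0],[0,0,0]], slide=[[0,0,1],[0,0,2],[0,0,2]], fingers=[1,1,1])

```text
time: 34.8
position: [0.5855, 0.2876, 0.1227]
tool_rot: [-3.136, 0.103, -0.002]
ft_force: [-0.8, -0.2, 1.1]
grip_width: 0.414
```

```bash
python3 -c "
from h import *
a=get_image('scene');crop('s',a,300,130,440,250,5,'s18.png')
go((ww(0,92,124),-3.9))
"
```

```text
at [0.5854 0.2876 0.1227] t 34.85 grip 35.8 F [-1.1 -0.5  1.4] q7 [ 0.03  0.48 -0.69  1.55  0.31  1.22 -2.35]
slide [ 1.   2.8 -1.3] rot [-0.2 -0.1  0.2] rows 0.06486525474312486 0.032304243062596334
```

View pics/s18.png

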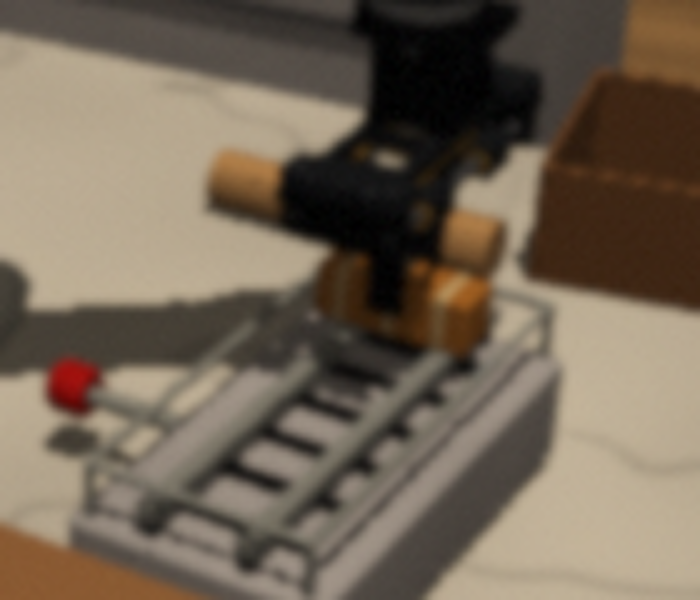

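Resting on the bars as predicted (TCP 0.1227, force reversed). Release.

Call:
send_rows(rotation=[[0,0,0],[0,0,0],[0,0,0],[0,0,0],[0,0,0],[0,0,0],[0,0,0],[0,0,0]], slide=[[0,0,0],[0,0,0],[0,0,0],[0,0,-10],[0,0,-40],[0,0,-80],[0,0,-85],[0,0,-85]], fingers=[0,-0.15,-0.15,-0.15,-0.15,-0.15,-0.15,-0.15])

```text
time: 35.65
position: [0.586, 0.2879, 0.2095]
tool_rot: [-3.135, 0.103, -0.006]
ft_force: [-0.3, -0.4, 1.4]
grip_width: 0.573
```

```bash
python3 -c "
from h import *
a=get_image('scene');crop('s',a,220,130,440,350,3,'s19.png')
go(([.526,-.172,.2],-4),([.642,-.179,.2],-5),([.642,-.179,.1],-5))
"
```

```text
at [0.5852 0.2871 0.2075] t 35.7 grip 50.1 F [ 0.  -0.3 -0.2] q7 [ 0.04  0.42 -0.71  1.45  0.27  1.37 -2.32]
slide [-29.1 462.1   5.8] rot [-0.2 -0.1  0.3] rows 9.260320427924759 0.038751196004629083
slide [ 87.1 461.5   5.9] rot [-0.2 -0.1  1.3] rows 9.393041416216589 0.14778668052873786
slide [ 87.  461.8 105.9] rot [-0.2 -0.1  1.3] rows 9.634926655007995 0.14778668052873786
```

View pics/s19.png

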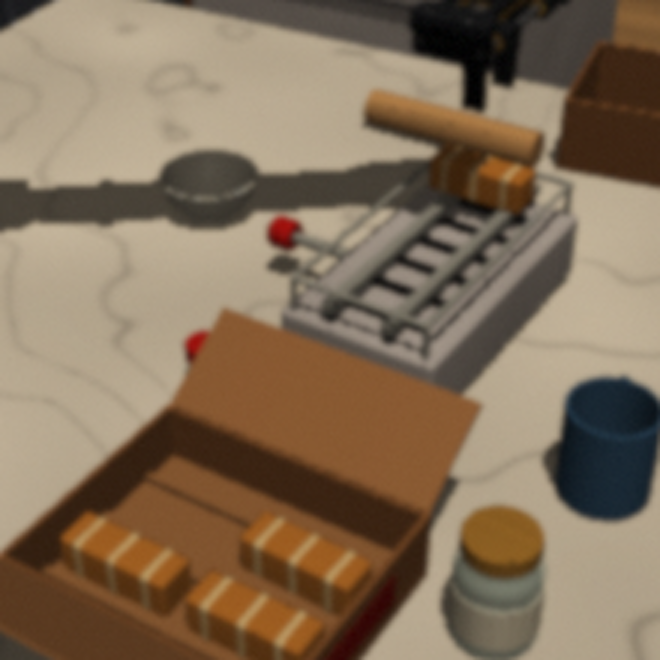

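Call:
send_rows(rotation=[[0,0,0],[0,0,0],[0,0,0],[0,0,0.5],[0,0,0.5],[0,0,1],[0,0,1],[0,0,1],[0,0,1],[0,0,1.3],[0,0,1.3],[0,0,1.3]], slide=[[4,20,0],[12,65,0],[22,112,0],[30,160,0],[38,208,0],[48,256,2],[57,304,4],[66,352,6],[75,396,6],[82,436,6],[86,455,6],[87,461,6]], fingers=[-0.15,-0.15,-0.15,-0.15,-0.4,-0.4,-0.4,-0.4,-0.4,-0.4,-0.4,-0.4])

```text
time: 36.9
position: [0.6408, -0.1814, 0.1975]
tool_rot: [-3.135, 0.145, 0.004]
ft_force: [1.5, 0.6, -0.7]
grip_width: 0.7
```

```bash
python3 -c "
from h import *
a=get_image('scene');crop('s',a,200,165,420,385,2.7,'s20.png')
loaves()
go(([.642,-.179,.036],-5))
"
```

```text
loaf [ 6.414e+02 -1.782e+02  4.830e+01  3.180e+01  1.000e-01]
at [ 0.6415 -0.1775  0.1984] t 37.0 grip 61.0 F [-0.8 -0.1 -0.3] q7 [ 0.63  0.42 -0.53  1.43  0.21  1.35 -1.57]
slide [  0.9   2.3 162.4] rot [-0.3  0.1 -0. ] rows 3.247778577036312 0.035395325944340125
```

View pics/s20.png

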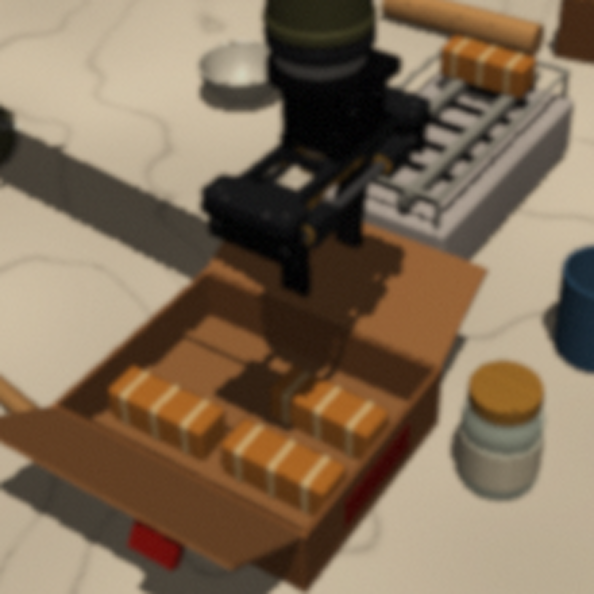

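Loaf D (far left) is unmoved at crop (330,410), and loaf A lies on the rack. Descend and grip D.

Call:
send_rows(rotation=[[0,0,0],[0,0,0],[0,0,0],[0,0,0],[0,0,0],[0,0,0],[0,0,0],[0,0,0],[0,0,0],[0,0,0],[0,0,0],[0,0,0]], slide=[[0,1.5,35],[0,1.5,75],[0,1.5,115],[0,1.5,145],[0,1.5,162],[0,1.5,162],[0,1.5,162],[0,1.5,162],[0,1.5,162],[0,1.5,162],[0,1.5,162],[0,1.5,162]], fingers=[-0.4,-0.4,-0.4,-0.4,-0.4,-0.2,0.2,1,1,1,1,1], force=20)

```text
time: 38.2
position: [0.6431, -0.1794, 0.0394]
tool_rot: [-3.135, 0.138, -0.005]
ft_force: [-0.3, 0.9, 5.0]
grip_width: 0.409
```

Call:
send_rows(rotation=[[0,0,0],[0,0,0],[0,0,0],[0,0,0],[0,0,0],[0,0,0]], slide=[[0,0,0],[0,0,-20],[0,0,-55],[0,0,-95],[0,0,-140],[0,0,-165]], fingers=[1,1,1,1,1,1])

```text
time: 38.8
position: [0.6428, -0.1806, 0.2066]
tool_rot: [-3.137, 0.139, -0.007]
ft_force: [0.5, -0.0, -1.7]
grip_width: 0.415
```

```bash
python3 -c "
from h import *
go((ww(0,30,195),-3.9),(ww(0,30,124),-3.9))
"
```

```text
at [ 0.6428 -0.1806  0.2066] t 38.8 grip 36.1 F [ 0.5 -0.  -1.7] q7 [ 0.63  0.41 -0.53  1.42  0.21  1.36 -1.56]
slide [ -96.2 -396.5   12. ] rot [-0.1 -0.3 -1.2] rows 8.164203678455605 0.14024205418555574
slide [ -96.5 -396.4   83. ] rot [-0.1 -0.3 -1.2] rows 8.326432670404413 0.14024205418555574
```

Call:
send_rows(rotation=[[0,0,0],[0,0,0],[0,0,0],[0,0,0],[0,0,0],[0,0,-1],[0,0,-1],[0,0,-1.2],[0,0,-1.2],[0,0,-1.2],[0,0,-1.2],[0,0,-1.2]], slide=[[-5,-20,0],[-15,-60,0],[-26,-105,0],[-37,-152,0],[-48,-198,0],[-59,-245,0],[-70,-290,2],[-82,-335,5],[-91,-372,9],[-96,-390,12],[-96,-396,12],[-96,-396,12]], fingers=[1,1,1,1,1,1,1,1,1,1,1,1])

```text
time: 40.0
position: [0.5799, 0.2234, 0.1906]
tool_rot: [-3.137, 0.102, 0.003]
ft_force: [-0.2, -1.1, -1.5]
grip_width: 0.41
```

```bash
python3 -c "
from h import *
a=get_image('scene');crop('s',a,220,130,440,350,3,'s21.png')
go((ww(0,30,195),-3.9),(ww(0,30,127),-3.9))
"
```

```text
at [0.5807 0.2217 0.1909] t 40.05 grip 35.4 F [-0.1 -0.8 -1.5] q7 [ 0.16  0.36 -0.71  1.55  0.24  1.32 -2.22]
slide [ 1.2 -1.3 -4.1] rot [-0.1  0.1  0. ] rows 0.09028723231734558 0.014853693266210343
slide [ 1.3 -1.2 63.9] rot [-0.1  0.1  0. ] rows 1.2775391450776667 0.014853693266210343
```

View pics/s21.png

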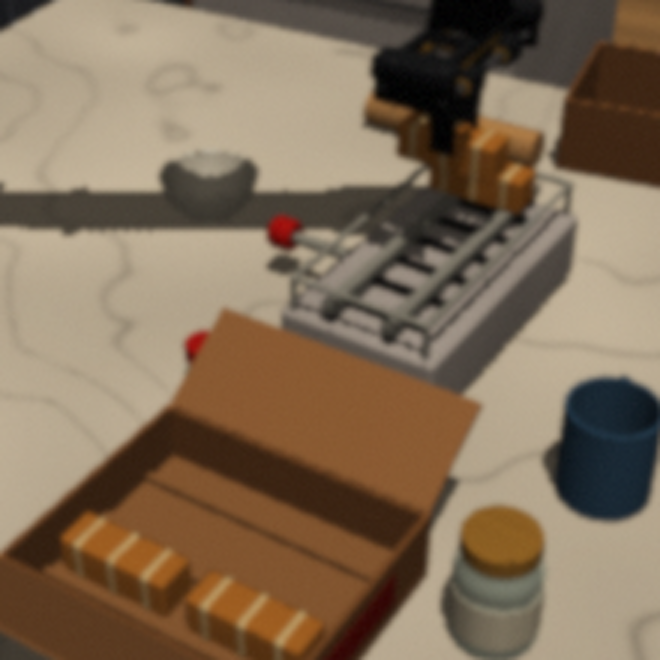

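Call:
send_rows(rotation=[[0,0,0],[0,0,0],[0,0,0],[0,0,0],[0,0,0],[0,0,0],[0,0,0],[0,0,0],[0,0,0],[0,0,0]], slide=[[1,-1,0],[1,-1,15],[1,-1,30],[1,-1,45],[1,-1,56],[1,-1,61],[1,-1,63],[1,-1,64],[1,-1,65],[1,-1,66]], fingers=[1,1,1,1,1,1,1,1,1,1])

```text
time: 41.05
position: [0.5823, 0.2242, 0.1263]
tool_rot: [-3.136, 0.105, -0.002]
ft_force: [-0.8, 0.2, -2.1]
grip_width: 0.412
```

Call:
send_rows(rotation=[[0,0,0],[0,0,0],[0,0,0],[0,0,0]], slide=[[0,0,1],[0,0,1.5],[0,0,2],[0,0,2]], fingers=[1,1,1,1])

```text
time: 41.45
position: [0.5822, 0.2241, 0.1254]
tool_rot: [-3.137, 0.106, -0.002]
ft_force: [-2.1, -1.1, 7.1]
grip_width: 0.413
```

Seated. Release and return for the near-right loaf.

Call:
send_rows(rotation=[[0,0,0],[0,0,0],[0,0,0],[0,0,0],[0,0,0],[0,0,0],[0,0,0],[0,0,0]], slide=[[0,0,-1],[0,0,-1],[0,0,-1],[0,0,-10],[0,0,-40],[0,0,-75],[0,0,-80],[0,0,-80]], fingers=[0,-0.15,-0.15,-0.15,-0.15,-0.15,-0.15,-0.15])

```text
time: 42.25
position: [0.5828, 0.2243, 0.2056]
tool_rot: [-3.135, 0.105, -0.005]
ft_force: [0.2, 0.1, -0.6]
grip_width: 0.575
```

```bash
python3 -c "
from h import *
a=get_image('scene');crop('s',a,220,130,440,350,3,'s22.png')
loaves(z=.05)
go(([.522,-.242,.2],-3.8))
"
```

```text
loaf [ 520.  -242.2   96.    32.    -3.4]
loaf [ 637.9 -249.9   95.6   32.5   -3.4]
at [0.5815 0.2234 0.2029] t 42.35 grip 50.1 F [-0.4 -0.2 -0.4] q7 [ 0.16  0.35 -0.71  1.53  0.23  1.34 -2.21]
slide [-28.1 468.4   1.7] rot [-0.2  0.1 -0.1] rows 9.384132833431176 0.020673234531237265
```

View pics/s22.png

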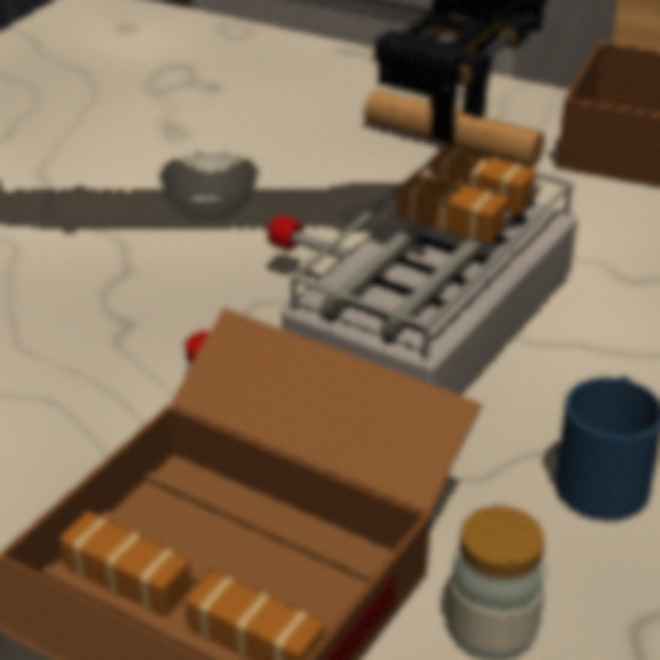

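Two loaves are on the rack side by side, and the other two are unmoved. Go to the near-right loaf.

Call:
send_rows(rotation=[[0,0,0],[0,0,0],[0,0,0],[0,0,0],[0,0,0],[0,0,0],[0,0,0],[0,0,0],[0,0,0],[0,0,0],[0,0,0],[0,0,0]], slide=[[-1,20,0],[-4,65,0],[-7,112,0],[-10,160,0],[-13,208,0],[-16,256,0],[-19,304,0],[-22,352,0],[-25,398,0],[-27,440,0],[-28,462,0],[-28,468,0]], fingers=[-0.15,-0.15,-0.15,-0.15,-0.4,-0.4,-0.4,-0.4,-0.4,-0.4,-0.4,-0.4])

```text
time: 43.55
position: [0.5204, -0.245, 0.2001]
tool_rot: [-3.136, 0.115, 0.005]
ft_force: [-0.3, 0.1, -0.6]
grip_width: 0.699
```

```bash
python3 -c "
from h import *
a=get_image('scene');crop('s',a,200,165,420,385,2.7,'s23.png')
go(([.522,-.242,.036],-3.8))
"
```

```text
at [ 0.5211 -0.2436  0.2004] t 43.6 grip 60.7 F [ 0.5 -0.1 -0.3] q7 [ 0.79  0.21 -0.45  1.66  0.09  1.3  -1.32]
slide [  1.2  -1.  164.4] rot [-0.2  0.1 -0.3] rows 3.2885327075286512 0.046342762066087145
```

View pics/s23.png

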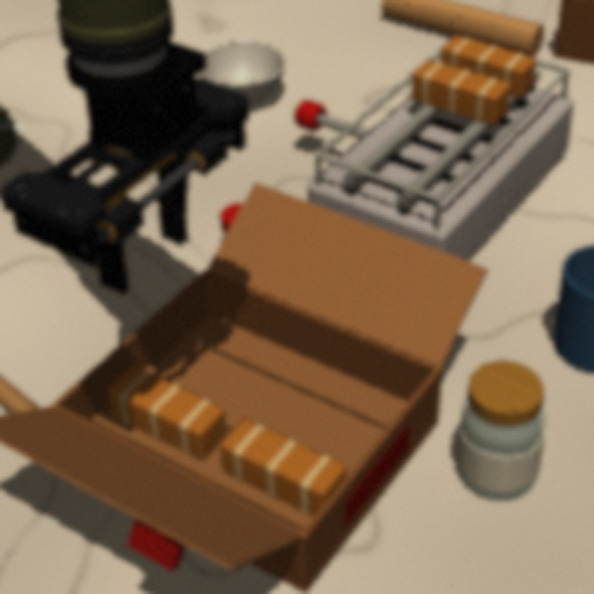

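Call:
send_rows(rotation=[[0,0,0],[0,0,0],[0,0,0],[0,0,0],[0,0,0],[0,0,0],[0,0,0],[0,0,0],[0,0,0],[0,0,0],[0,0,0],[0,0,0]], slide=[[0,-1,35],[0,-1,75],[0,-1,115],[0,-1,147],[0,-1,164],[0,-1,164],[0,-1,164],[0,-1,164],[0,-1,164],[0,-1,164],[0,-1,164],[0,-1,164]], fingers=[-0.4,-0.4,-0.4,-0.4,-0.4,-0.2,0.2,1,1,1,1,1], force=20)

```text
time: 44.8
position: [0.5238, -0.2401, 0.0397]
tool_rot: [-3.137, 0.105, -0.004]
ft_force: [-0.5, 0.8, 6.1]
grip_width: 0.407
```

Call:
send_rows(rotation=[[0,0,0],[0,0,0],[0,0,0],[0,0,0],[0,0,0],[0,0,0]], slide=[[0,0,0],[0,0,-20],[0,0,-55],[0,0,-95],[0,0,-140],[0,0,-165]], fingers=[1,1,1,1,1,1])

```text
time: 45.4
position: [0.5237, -0.2408, 0.207]
tool_rot: [-3.138, 0.106, -0.006]
ft_force: [0.8, 0.1, -1.3]
grip_width: 0.414
```

```bash
python3 -c "
from h import *
go((ww(0,-31,195),-3.9),(ww(0,-31,124),-3.9))
"
```

```text
at [ 0.5237 -0.2408  0.207 ] t 45.4 grip 36.0 F [ 0.8  0.1 -1.3] q7 [ 0.79  0.2  -0.46  1.66  0.09  1.3  -1.32]
slide [  26.9 -405.6   12.7] rot [-0.1 -0.2  0. ] rows 8.132849616444453 0.029262390642438168
slide [  26.6 -405.4   83.7] rot [-0.1 -0.2  0. ] rows 8.296928198063672 0.029262390642438168
```

Call:
send_rows(rotation=[[0,0,0],[0,0,0],[0,0,0],[0,0,0],[0,0,0],[0,0,0],[0,0,0],[0,0,0],[0,0,0],[0,0,0],[0,0,0],[0,0,0]], slide=[[2,-20,0],[5,-62,0],[8,-108,0],[11,-155,0],[14,-202,0],[17,-248,0],[20,-295,2],[23,-340,5],[26,-378,9],[29,-398,12],[29,-405,13],[29,-405,13]], fingers=[1,1,1,1,1,1,1,1,1,1,1,1])

```text
time: 46.6
position: [0.5782, 0.1623, 0.191]
tool_rot: [-3.137, 0.103, 0.002]
ft_force: [-0.3, 0.2, -1.6]
grip_width: 0.41
```

```bash
python3 -c "
from h import *
a=get_image('scene');crop('s',a,220,130,440,350,3,'s24.png')
go((ww(2,-31,195),-3.9),(ww(2,-31,127),-3.9))
"
```

```text
at [0.5786 0.1607 0.1911] t 46.65 grip 35.8 F [ 0.2  0.  -1.2] q7 [ 0.27  0.31 -0.71  1.61  0.2   1.3  -2.1 ]
slide [ 1.2 -1.4 -3.9] rot [-0.1  0.   0. ] rows 0.08543211511562221 0.015914398116553582
slide [ 1.3 -1.2 64.1] rot [-0.1  0.   0. ] rows 1.2832609264495982 0.015914398116553582
```

View pics/s24.png

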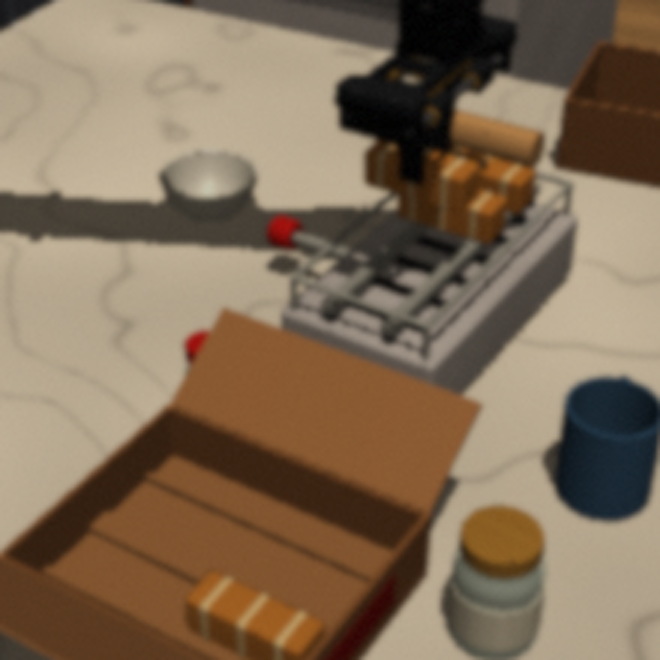

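Call:
send_rows(rotation=[[0,0,0],[0,0,0],[0,0,0],[0,0,0],[0,0,0],[0,0,0],[0,0,0],[0,0,0],[0,0,0],[0,0,0],[0,0,0],[0,0,0]], slide=[[1,0,0],[1,0,15],[1,0,30],[1,0,45],[1,0,56],[1,0,61],[1,0,63],[1,0,64],[1,0,65],[1,0,66],[1,0,67],[1,0,67]], fingers=[1,1,1,1,1,1,1,1,1,1,1,1])

```text
time: 47.85
position: [0.5801, 0.1622, 0.1257]
tool_rot: [-3.137, 0.105, -0.002]
ft_force: [-1.4, -1.0, 5.1]
grip_width: 0.41
```

Seated, as before. Release.

Call:
send_rows(rotation=[[0,0,0],[0,0,0],[0,0,0],[0,0,0],[0,0,0],[0,0,0],[0,0,0],[0,0,0]], slide=[[0,0,-1],[0,0,-1],[0,0,-1],[0,0,-10],[0,0,-40],[0,0,-75],[0,0,-80],[0,0,-80]], fingers=[0,-0.15,-0.15,-0.15,-0.15,-0.15,-0.15,-0.15])

```text
time: 48.65
position: [0.5807, 0.1621, 0.2064]
tool_rot: [-3.136, 0.105, -0.005]
ft_force: [-0.3, 0.4, -1.0]
grip_width: 0.575
```

```bash
python3 -c "
from h import *
a=get_image('scene');crop('s',a,220,130,440,350,3,'s25.png')
loaves(z=.05)
go(([.639,-.249,.2],-3.8))
"
```

```text
loaf [ 638.1 -249.9   95.4   32.5   -3.4]
at [0.5793 0.1614 0.2037] t 48.75 grip 50.4 F [ 0.2  0.6 -0.1] q7 [ 0.27  0.3  -0.71  1.59  0.2   1.33 -2.1 ]
slide [ 87.2 405.5   2.5] rot [-0.2  0.1 -0.1] rows 8.294838986611888 0.021479786312690593
```

View pics/s25.png

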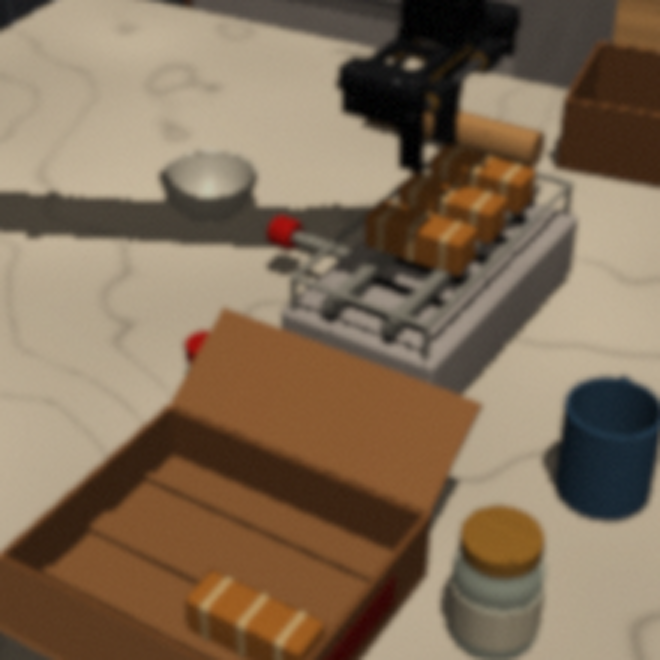

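Three loaves are on the rack. Now the last one.

Call:
send_rows(rotation=[[0,0,0],[0,0,0],[0,0,0],[0,0,0],[0,0,0],[0,0,0],[0,0,0],[0,0,0],[0,0,0],[0,0,0],[0,0,0],[0,0,0]], slide=[[4,20,0],[14,65,0],[24,111,0],[34,157,0],[44,203,0],[54,249,0],[64,295,0],[74,340,0],[82,378,1],[86,400,2],[87,405,2],[87,405,2]], fingers=[-0.15,-0.15,-0.15,-0.15,-0.4,-0.4,-0.4,-0.4,-0.4,-0.4,-0.4,-0.4])

```text
time: 49.95
position: [0.6391, -0.247, 0.2001]
tool_rot: [-3.134, 0.105, 0.002]
ft_force: [-0.6, 1.2, -0.0]
grip_width: 0.701
```

```bash
python3 -c "
from h import *
a=get_image('scene');crop('s',a,200,165,420,385,2.7,'s26.png')
go(([.639,-.249,.036],-3.8))
"
```

```text
at [ 0.6395 -0.2453  0.2007] t 50.0 grip 61.2 F [-0.7  0.6 -0.1] q7 [ 0.7   0.46 -0.51  1.37  0.22  1.37 -1.45]
slide [ -0.2   4.6 164.6] rot [-0.3  0.   0.1] rows 3.2938953191374223 0.03963134966193528
```

View pics/s26.png

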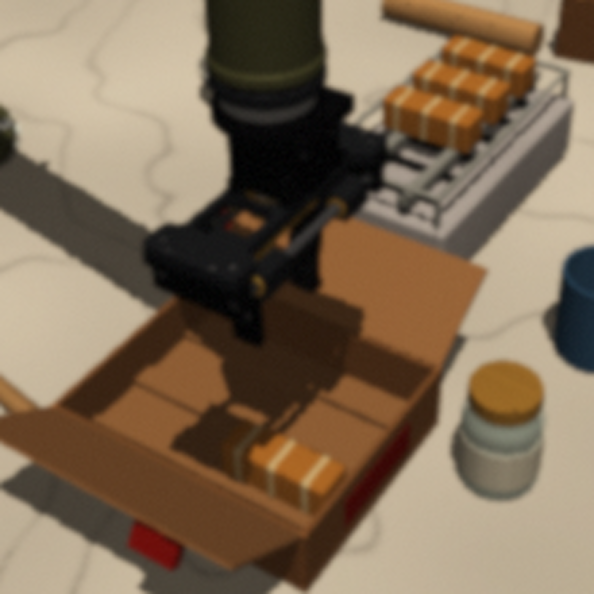

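Call:
send_rows(rotation=[[0,0,0],[0,0,0],[0,0,0],[0,0,0],[0,0,0],[0,0,0],[0,0,0],[0,0,0],[0,0,0],[0,0,0],[0,0,0],[0,0,0]], slide=[[0,3,35],[0,3.5,75],[0,3.5,115],[0,3.5,147],[0,3.5,164],[0,3.5,164],[0,3.5,164],[0,3.5,164],[0,3.5,164],[0,3.5,164],[0,3.5,164],[0,3.5,164]], fingers=[-0.4,-0.4,-0.4,-0.4,-0.4,-0.2,0.2,1,1,1,1,1], force=20)

```text
time: 51.2
position: [0.6407, -0.2511, 0.0394]
tool_rot: [-3.137, 0.105, -0.005]
ft_force: [-0.4, 1.6, 6.5]
grip_width: 0.412
```

Call:
send_rows(rotation=[[0,0,0],[0,0,0],[0,0,0],[0,0,0],[0,0,0],[0,0,0]], slide=[[0,0,0],[0,0,-20],[0,0,-55],[0,0,-95],[0,0,-140],[0,0,-165]], fingers=[1,1,1,1,1,1])

```text
time: 51.8
position: [0.6403, -0.2523, 0.2066]
tool_rot: [-3.138, 0.106, -0.008]
ft_force: [0.1, 0.4, -0.9]
grip_width: 0.414
```

```bash
python3 -c "
from h import *
go((ww(2,-92,195),-3.9))
"
```

```text
at [ 0.6403 -0.2523  0.2066] t 51.8 grip 36.0 F [ 0.1  0.4 -0.9] q7 [ 0.7   0.45 -0.51  1.36  0.22  1.38 -1.44]
slide [ -88.3 -348.2   11.7] rot [-0.1 -0.3  0. ] rows 7.187391921949347 0.03353527526991527
```

Call:
send_rows(rotation=[[0,0,0],[0,0,0],[0,0,0],[0,0,0],[0,0,0],[0,0,0],[0,0,0],[0,0,0],[0,0,0],[0,0,0],[0,0,0],[0,0,0]], slide=[[-5,-20,0],[-15,-60,0],[-26,-104,0],[-37,-148,0],[-49,-193,0],[-60,-238,0],[-71,-280,2],[-80,-315,5],[-86,-338,9],[-88,-346,12],[-88,-347,12],[-88,-347,12]], fingers=[1,1,1,1,1,1,1,1,1,1,1,1])

```text
time: 53.0
position: [0.5751, 0.0984, 0.1911]
tool_rot: [-3.138, 0.109, -0.0]
ft_force: [0.5, 0.4, -1.1]
grip_width: 0.411
```

```bash
python3 -c "
from h import *
a=get_image('scene');crop('s',a,220,130,440,350,3,'s27.png')
go((ww(2,-92,195),-3.9),(ww(2,-92,127),-3.9))
"
```

```text
at [0.5753 0.098  0.1911] t 53.05 grip 35.9 F [-0.1 -0.1 -0.6] q7 [ 0.37  0.26 -0.69  1.65  0.17  1.29 -1.99]
slide [ 0.3 -3.1 -3.8] rot [-0.1 -0.  -0.1] rows 0.09918158117579676 0.020999116535601235
slide [ 0.3 -3.  64.2] rot [-0.1 -0.  -0.1] rows 1.2844024891354726 0.020999116535601235
```

View pics/s27.png

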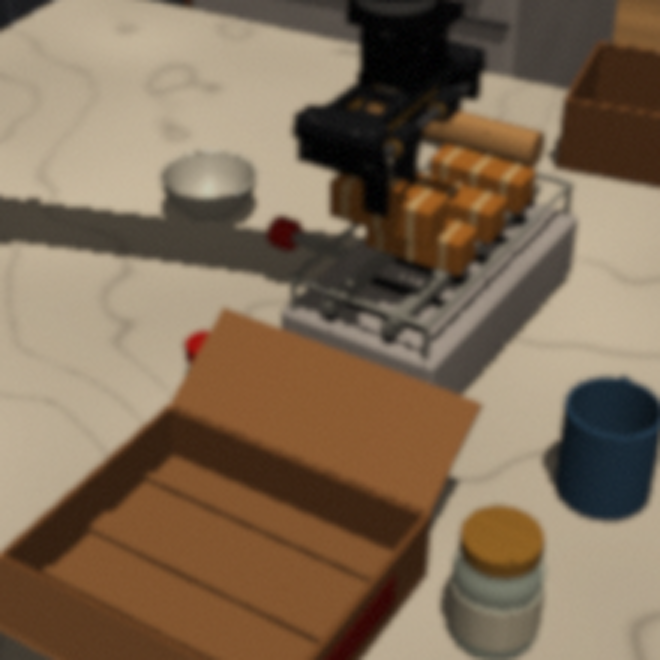

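Call:
send_rows(rotation=[[0,0,0],[0,0,0],[0,0,0],[0,0,0],[0,0,0],[0,0,0],[0,0,0],[0,0,0],[0,0,0],[0,0,0],[0,0,0],[0,0,0]], slide=[[1,-1,0],[1,-1,15],[1,-1,30],[1,-1,45],[1,-1,56],[1,-1,61],[1,-1,63],[1,-1,64],[1,-1,65],[1,-1,66],[1,-1,67],[1,-1,67]], fingers=[1,1,1,1,1,1,1,1,1,1,1,1])

```text
time: 54.25
position: [0.576, 0.1017, 0.1253]
tool_rot: [-3.137, 0.105, -0.002]
ft_force: [-1.3, 0.2, 4.8]
grip_width: 0.412
```

Call:
send_rows(rotation=[[0,0,0],[0,0,0],[0,0,0],[0,0,0],[0,0,0],[0,0,0],[0,0,0],[0,0,0],[0,0,0],[0,0,0]], slide=[[0,0,-1],[0,0,-1],[0,0,-1],[0,0,-10],[0,0,-40],[0,0,-75],[-40,0,-90],[-85,10,-90],[-125,30,-90],[-130,40,-90]], fingers=[0,-0.15,-0.15,-0.15,-0.15,-0.15,-0.15,-0.15,-0.15,-0.15])

```text
time: 55.25
position: [0.4396, 0.0693, 0.2145]
tool_rot: [3.139, -0.105, -0.0]
ft_force: [0.8, -0.1, -0.5]
grip_width: 0.574
```

```bash
python3 -c "
from h import *
a=get_image('scene');crop('s',a,260,140,440,290,4,'s28.png')
a=get_image('top');crop('s',a,195,175,435,275,3.3,'t28.png')
go((ww(-180,0,150),-3.9))
"
```

```text
at [0.4432 0.0684 0.215 ] t 55.35 grip 49.9 F [-0.2  0.4 -0.6] q7 [ 0.51 -0.1  -0.67  1.92 -0.07  1.3  -1.78]
slide [ -52.4 -133.4   65. ] rot [-0.1 -0.1 -0.1] rows 3.148029795187714 0.022612019263396173
```

View pics/s28.png

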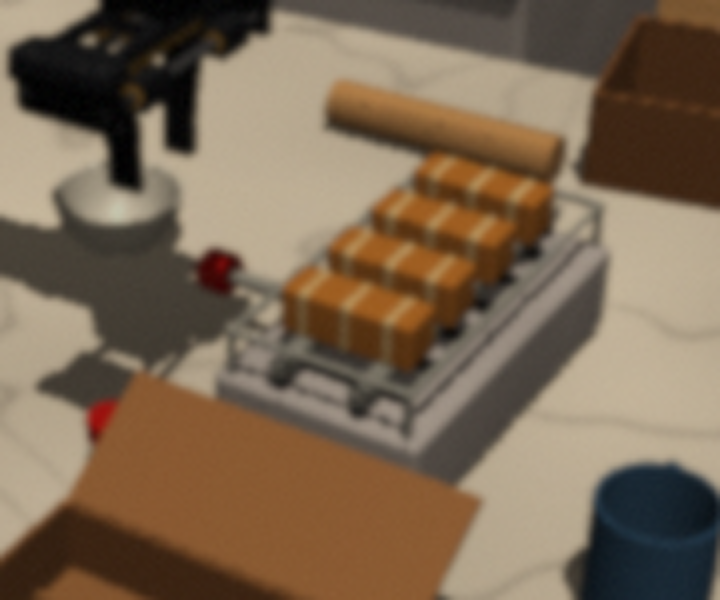

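View pics/t28.png

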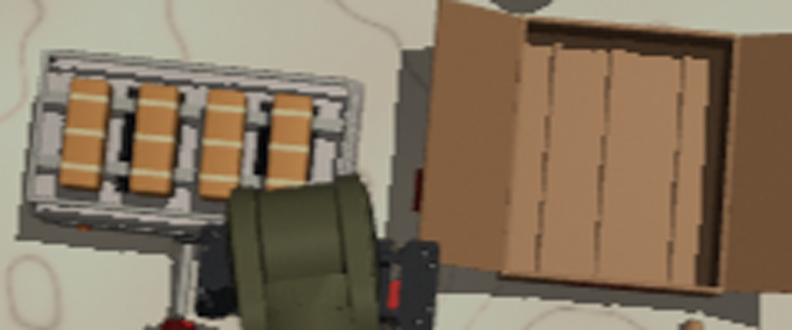

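All four loaves lie across both bars inside the guard wire, and the carton is empty. Next, pinch the knob and push it home.

```bash
python3 -c "
from h import *
go(([.405,.207,.15],-3.9),([.405,.207,.046],-3.9))
"
```

```text
at [0.4432 0.0684 0.215 ] t 55.35 grip 49.9 F [-0.2  0.4 -0.6] q7 [ 0.51 -0.1  -0.67  1.92 -0.07  1.3  -1.78]
slide [ -48.  -135.5   65. ] rot [-0.1 -0.1 -0.1] rows 3.155184074979424 0.022612019263396173
slide [ -48.2 -135.4  169. ] rot [-0.1 -0.1 -0.1] rows 4.437396840041144 0.022612019263396173
```

Call:
send_rows(rotation=[[0,0,0],[0,0,0],[0,0,0],[0,0,0],[0,0,0],[0,0,0],[0,0,0]], slide=[[-15,-35,10],[-30,-80,30],[-44,-120,50],[-48,-134,65],[-48,-135,65],[-48,-135,65],[-48,-135,65]], fingers=[-0.8,-0.8,-0.8,-0.8,-0.8,-0.8,-0.8])

```text
time: 56.05
position: [0.406, 0.2077, 0.1504]
tool_rot: [-3.135, 0.109, -0.001]
ft_force: [0.0, -0.1, 0.6]
grip_width: 0.897
```

```bash
python3 -c "
from h import *
go(([.405,.207,.046],-3.9))
a=get_image('scene');crop('s',a,260,140,440,290,4,'s29.png')
"
```

```text
at [0.406  0.2077 0.1504] t 56.05 grip 78.0 F [ 0.  -0.1  0.6] q7 [ 0.37 -0.02 -0.88  1.99 -0.02  1.16 -2.14]
slide [ -1.    1.2 104.4] rot [-0.3 -0.  -0.1] rows 2.088122594651425 0.031342987297706196
```

View pics/s29.png

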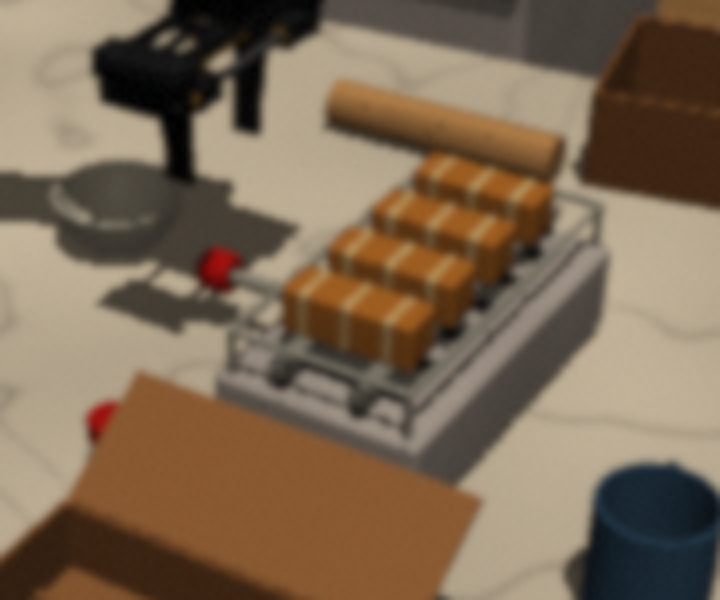

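Call:
send_rows(rotation=[[0,0,0],[0,0,0],[0,0,0],[0,0,0],[0,0,0],[0,0,0],[0,0,0],[0,0,0],[0,0,0],[0,0,0],[0,0,0],[0,0,0]], slide=[[0,0,20],[0,0,50],[0,0,80],[0,0,98],[0,0,104],[0,0,104],[0,0,104],[0,0,104],[0,0,104],[0,0,104],[0,0,104],[0,0,104]], fingers=[-0.8,-0.8,-0.8,-0.8,-0.8,-0.4,0,1,1,1,1,1], force=25)

```text
time: 57.3
position: [0.4046, 0.2077, 0.0457]
tool_rot: [-3.138, 0.106, -0.0]
ft_force: [0.0, -3.3, 3.2]
grip_width: 0.374
```

Call:
send_rows(rotation=[[0,0,0],[0,0,0],[0,0,0],[0,0,0],[0,0,0],[0,0,0],[0,0,0],[0,0,0],[0,0,0],[0,0,0],[0,0,0]], slide=[[0,0,0],[6,0,0],[12,0,0],[18,0,0],[24,0,0],[30,0,0],[36,0,0],[42,0,0],[47,0,0],[48,0,0],[48,0,0]], fingers=[1,1,1,1,1,1,1,1,1,1,1])

```text
time: 58.4
position: [0.4496, 0.2038, 0.0456]
tool_rot: [3.138, -0.106, -0.01]
ft_force: [-9.9, -6.3, 15.2]
grip_width: 0.371
```

Call:
send_rows(rotation=[[0,0,0],[0,0,0],[0,0,0],[0,0,0],[0,0,0],[0,0,0],[0,0,0],[0,0,0],[0,0,0],[0,0,0],[0,0,0],[0,0,0]], slide=[[-1,0,0],[-2,0,0],[-2,0,0],[-2,0,0],[-2,0,0],[-2,0,-25],[-2,0,-65],[-2,0,-110],[-2,20,-155],[-2,60,-170],[-2,105,-170],[-2,150,-170]], fingers=[0,-0.8,-0.8,-0.8,-0.8,-0.8,-0.8,-0.8,-0.8,-0.8,-0.8,-0.8])

```text
time: 59.6
position: [0.4406, 0.054, 0.2162]
tool_rot: [-3.137, 0.104, -0.005]
ft_force: [0.5, 0.5, -0.6]
grip_width: 0.898
```

Call:
send_rows(rotation=[[0,0,0],[0,0,0],[0,0,0],[0,0,0],[0,0,0],[0,0,0],[0,0,0]], slide=[[0,40,0],[0,85,0],[0,130,0],[0,180,0],[0,220,0],[0,230,0],[0,230,0]], fingers=[-0.8,-0.8,-0.8,-0.8,-0.8,-0.8,-0.8])

```text
time: 60.3
position: [0.4245, -0.1756, 0.214]
tool_rot: [-3.135, 0.111, 0.0]
ft_force: [-0.3, 0.5, -1.0]
grip_width: 0.898
```

```bash
python3 -c "
from h import *
a=get_image('scene');crop('s',a,140,130,450,370,2.5,'s30.png')
a=get_image('top');crop('s',a,190,140,430,290,3.3,'t30.png')
hsv=cv2.cvtColor(a,cv2.COLOR_RGB2HSV)
m=(((hsv[...,0]<8)|(hsv[...,0]>172))&(hsv[...,1]>150)&(hsv[...,2]>70)).astype(np.uint8)
n,l,st,ce=cv2.connectedComponentsWithStats(m)
for i in range(1,n):
    if st[i,4]>15: print(st[i],ce[i])
loaves(box=(200,185,310,260),z=.136)
print([ww(0,y,0).round(3) for y in(-93,-31,31,93)])
go(([.4,-.1,.2],-3.9))
"
```

```text
[527 217  13   4  30] [534.23333333 218.73333333]
[245 257  11   9  81] [249.92592593 261.33333333]
[311 260  11  11 102] [316.02941176 264.95098039]
[623 379   7   4  16] [626.25   380.1875]
loaf [572.9 100.9  94.7  30.5  -4. ]
loaf [576.7 161.5  94.4  30.3  -3.4]
loaf [580.  223.1  94.9  30.5  -3.8]
loaf [584.6 286.2  95.   30.4  -4.6]
[array([0.574, 0.1  , 0.   ]), array([0.578, 0.162, 0.   ]), array([0.582, 0.224, 0.   ]), array([0.586, 0.286, 0.   ])]
at [ 0.4253 -0.1723  0.2143] t 60.45 grip 78.5 F [ 0.5  0.1 -0.2] q7 [ 0.78 -0.07 -0.43  1.9  -0.03  1.3  -1.27]
slide [-29.9 -70.4  14.6] rot [-0.2 -0.   0.2] rows 1.5583990454836987 0.0354704731584473
```

View pics/s30.png

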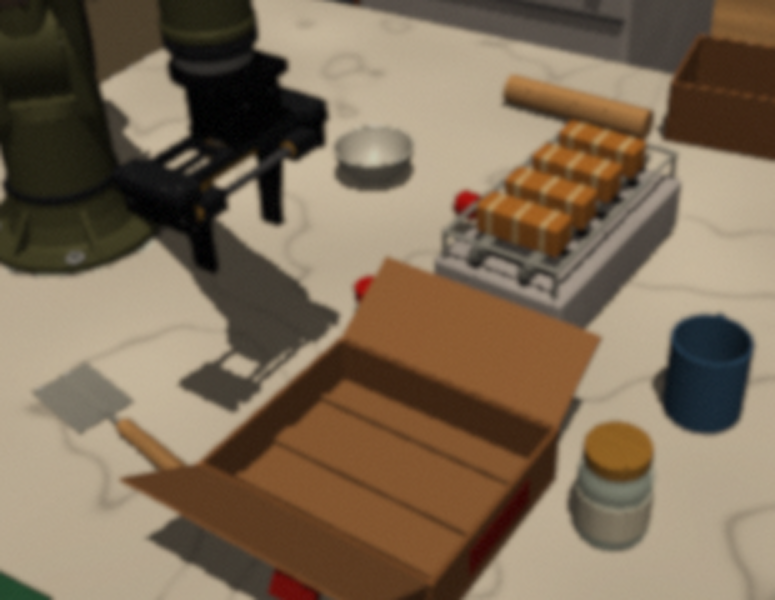

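View pics/t30.png

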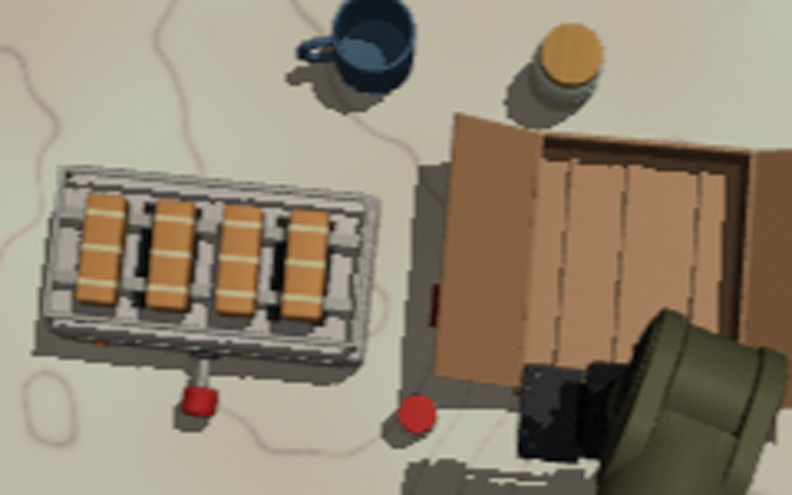

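The knob pixel is back at its starting value (249.9,261.3 against 250.0,261.3), and the spice jar has not moved. All four loaves measure within 2 mm of their slots. Handing in.

Call:
send_rows(rotation=[[0,0,0],[0,0,0],[0,0,0]], slide=[[0,0,0],[0,0,0],[0,0,0]], fingers=[-0.8,-0.8,-0.8])

```text
time: 60.75
position: [0.425, -0.1734, 0.2144]
tool_rot: [-3.137, 0.103, -0.0]
ft_force: [0.2, -0.7, 0.5]
grip_width: 0.902
```

```bash
python3 -c "
from h import *
loaves(box=(200,185,310,260),z=.136)
print(close_job())"
```

```text
loaf [572.9 100.9  94.7  30.5  -4. ]
loaf [576.7 161.5  94.4  30.3  -3.4]
loaf [580.  223.1  94.9  30.5  -3.8]
loaf [584.6 286.2  95.   30.4  -4.6]
the job is handed in; nothing more can be done
None
```

I did the whole job in the order asked and handed it in at about 61 s. I pulled the vent knob out 45 mm, folded both flaps back to about 2.5 rad, laid all four loaves across both bars inside the guard wire, then pushed the knob home.

**Last checks**
- **Loaves:** all four lay still, measured twice with the same result, each within about 2 mm of its slot.
- **Knob:** it is back at its starting position in the image.
- **Bystanders:** the spice jar is within 0.3 pixel of its starting position. I judged the other things only by eye, and nothing looked disturbed.
- **Robot:** it was clear of everything with the gripper open.

**What failed or disagreed**
- **First grasp:** the fingers closed above the first loaf. They reach about 4 mm past the reported tool point, not the stated 25 mm. The loaf did not move, and I corrected the heights.
- **Flaps:** the same error left them at about 2.2 rad at first, so I pushed them further before lifting any loaf.
- **Rack position:** my estimates differed by about 5 mm, which was well inside the clearances.

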